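# Pack the stacking lunch flask and twist its cover shut

### The arm

A 7-joint arm with a two-finger parallel gripper is mounted at the origin on a cart in front of the work surface, level with it; the furniture and walls round the work are solid. World frame = base frame: x ahead of the robot, y to its left, z up, the work surface at z = 0. Lengths are in mm, angles in rad, forces in N, time in s.
With the tool pointing down it reaches from about 400 to 875 mm from the base axis. Payload 4.4 kg.
Tool frame: the origin (TCP) lies midway between the tips of the shut fingers; the grasp point (between the pads) lies 19 mm behind it; z points along the fingers, y is the line along which they close (so a half turn about z gives the same grasp; the last joint's range is limited). The gripper opens to 85 mm and grips with 20 to 120 N. Pads are 22 mm wide; open, the fingers measure 114 mm over their backs; the gripper's body (76 mm by 85 mm) begins 54 mm behind the grasp point. The pads swing forward as they close: fully open they stand 13 mm farther back than shut.
Start: joints at [-0.066, 0.628, 0.038, 1.517, -0.027, 0.996, -0.02], TCP at [650.014, 0.028, 201.513] pointing down, gripper open.
Joint ranges: [-3.06, 3.06], [-0.37, 2.12], [-1.25, 1.32], [0.18, 2.47], [-1.1, 4.24], [0.23, 1.98], [-2.94, 2.94]. Speed limits (rad/s): [2.57, 2.57, 3.14, 3.14, 3.14, 3.14, 3.14].

### API

Orientations are given as [roll, pitch, yaw] about the fixed x, y, z axes, in that order (R = Rz(yaw) Ry(pitch) Rx(roll)).
In Python, from cell import ctrl, get_image, get_calibration gives the robot as it stands.
- The arm moves only by the shell command python3 -m creep 'ROWS'. ROWS is JSON, a list of rows, each an object of numbers: "dx", "dy", "dz": the shift along the world's x, y, z normalised to -1 to 1, where 1 is 0.4 m; "rx", "ry", "rz": the turn, a rotation vector about the world's x, y, z normalised to -1 to 1, where 1 is 2 pi rad; "grip": the closure, from -1 (fully open) to 1 (shut). A call has exactly 5 rows; each row is the pose to reach, as a shift and turn from the pose commanded when the call began, turning the shorter way round; what a row does not reach only later rows make up. A row lasts 1/8 s, in which the tool goes at most 62.5 mm and 10.7 degrees, less where a joint would pass 70% of its speed; a pose out of reach is approached as far as the arm can. A call with a number of a shift or a turn outside -1 to 1 is refused whole. A call with a gripper value outside its range is refused whole. The fingers move at their own pace and stop on an object; the grip force is fixed at half the most. Time passes only in rows, so rows that repeat a pose let the fingers close, or fill a call up. It gives the time, the measured TCP pose, the force, the opening and the grip force at its end, in the units of the state.
- ctrl.read_state(): the state, without advancing time (a new reading comes with each control period).
- get_image(name): name is "scene" or "side" or "wrist"; returns the picture (420x560x3 uint8, red, green, blue); there is no depth.
- get_calibration(name): a dict with "mtx" (3x3 intrinsics, pixels), "world_from_camera" (4x4, takes a point from camera to world coordinates). Camera axes: x right, y down, z forward; pixel columns grow to the right and rows downward; lengths in mm; the calibration is good to about 2 mm. A picture is of the moment at which its call begins: read the wrist's pose just before it. get_calibration takes no time and is no camera call; for the wrist camera it gives the pose at the moment of the call.
- ctrl.finish_job(): hands the job in; it is judged then, once.
The state is a dict: "clock": time; "qpos": joint angles; "qd": joint speeds; "tau": joint torques, N m; "eef_pos": TCP position; "tool_rot": TCP orientation; "force": force on the tool from outside, world axes, zero at the start; "torque": the same for the moment, N m; "width": finger opening in mm; "gripper_force": force on a finger pad.
Only numpy, scipy, OpenCV 4.12 (cv2) and the standard library are available. Lean on these libraries where they do the work, as an engineer would, in place of code of your own. Each camera call takes 0.05 s, during which the arm holds its last target. There are 200 camera calls.

### The job

Pack the lunch flask: pick out its three blue-lidded pots and stack them in the steel base, the large one at the bottom, the medium one on it and the small one on top. Then put the blue cover over them and twist it clockwise until it locks, its white bar in line with the two ears of the base. Keep the pots upright and leave the orange-lidded pots where they are; they belong to another set.

Things in the scene. Friction and masses are not known exactly. Their poses are not given: they have to be found in the camera images.
- flask_base: Steel cup 127 mm wide, 44 mm high, loose, 0.9 kg; origin: centre of underside. Cavity 91 wide, floor at z 8. Collar 97 wide over a shoulder at z 22; round lugs to radius 56 (z 35 to 42) reach 24 deg either side of +x and -x; a stop at each lug's clockwise end. Blue strap ears at +x and -x, out to radius 82. z up.
- cover: Deep blue cover, open below, 125 mm wide, 112 mm high, 0.3 kg, origin: centre of its rim. White bar on top along its x, 58 long, 14 wide, z 112 to 132. Two beads inside the rim at +x and -x, 19 deg either side, leave 3.5 mm round the collar. Lower it with the bar 45 to 130 deg anticlockwise (from above) of the ears, rim on the shoulder; turn clockwise into line; a stop follows 4 deg on.
- pot_large: Large steel pot with blue lid fixed on, 83 mm wide; lid's top at z = 40, on it a round knob 22 mm wide, 14 mm high, to grip. Origin: centre of underside, z up. Goes in the base's cavity.
- pot_medium: Medium steel pot with blue lid fixed on, 68 mm wide; lid's top at z = 34, on it a round knob 22 mm wide, 14 mm high, to grip. Origin: centre of underside, z up. Hollow foot, 32 mm wide and 16 mm deep, fits over the knob below.
- pot_small: Small steel pot with blue lid fixed on, 52 mm wide; lid's top at z = 28, on it a round knob 22 mm wide, 14 mm high, to grip. Origin: centre of underside, z up. Hollow foot, 32 mm wide and 16 mm deep, fits over the knob below.
- orange_medium: Medium steel pot with orange lid fixed on, 68 mm wide; lid's top at z = 34, on it a round knob 22 mm wide, 14 mm high, to grip. Origin: centre of underside, z up. Of another set: leave it.
- orange_small: Small steel pot with orange lid fixed on, 52 mm wide; lid's top at z = 28, on it a round knob 22 mm wide, 14 mm high, to grip. Origin: centre of underside, z up. Of another set: leave it.

How it is judged (in metres and radians):
On the way, in this order (a step that is already met when the one before it is completed fails the run):
1. the large blue pot sits in the base (horizontal distance between pot_large and flask_base below 0.01 m and z of pot_large in the frame of flask_base below 0.012 m and contact force between pot_large and the fingers below 0.1 N), for 0.2 s.
2. the medium blue pot sits on the large one (horizontal distance between pot_medium and pot_large below 0.01 m and z of pot_medium in the frame of pot_large between 0.036 and 0.044 m and contact force between pot_medium and the fingers below 0.1 N), for 0.2 s.
3. the small blue pot sits on the medium one (horizontal distance between pot_small and pot_medium below 0.01 m and z of pot_small in the frame of pot_medium between 0.03 and 0.038 m and contact force between pot_small and the fingers below 0.1 N), for 0.2 s.
At the end, for the whole second after the job is handed in: Large blue pot in the base, medium on it, small on top, each within 10 mm of the centre of the one below; cover over them, its rim on the shoulder (within 3.5 mm), its bar within 15 degrees of the line of the ears; all level and at rest (horizontal distance between each of pot_large, cover and flask_base below 0.01 m and z of pot_large in the frame of flask_base below 0.012 m and horizontal distance between pot_medium and pot_large below 0.01 m and z of pot_medium in the frame of pot_large between 0.036 and 0.044 m and horizontal distance between pot_small and pot_medium below 0.01 m and z of pot_small in the frame of pot_medium between 0.03 and 0.038 m and z of cover in the frame of flask_base between 0.019 and 0.0255 m and angle between the x axis of cover and the x axis of flask_base, either way round below 0.26 rad and angle between each of cover, flask_base's own z axis and vertical below 0.06 rad and linear speed of each of cover, flask_base below 0.02 m/s); the robot touches nothing.
It fails at once if an orange-lidded pot is shifted more than 3 cm or tipped over (distance of any of orange_medium, orange_small from where it was at the start of the episode above 0.03 m or angle between any of orange_medium, orange_small's own z axis and vertical above 0.61 rad).
It fails at once if a blue-lidded pot is tipped by more than 35 degrees (angle between any of pot_large, pot_medium, pot_small's own z axis and vertical above 0.61 rad).
It also fails if it takes over 115 s, if anything falls off the work surface, if the arm or the gripper's body presses on something with over 40 N, if the wrist force passes 120 N, or if a joint passes its speed limit or range.

## Working session

There is one attempt and no reset: what is moved stays moved. The work goes in short steps, Python scripts to look and compute and a shell command to move; the robot and the scene stay as the last step left them, time stands still between calls to the robot, and variables do not carry over. Pictures are saved under pics/ and viewed, at most 14 in all, crops included, and the job is handed in when it is done.

```bash
ls; mkdir -p pics; python3 - <<'E'
from cell import ctrl,get_image,get_calibration
import cv2,numpy as np
for n in ("scene","side","wrist"):
    im=get_image(n); cv2.imwrite(f"pics/{n}0.png",im[:,:,::-1]); c=get_calibration(n); print(n,np.round(c["mtx"],1).tolist(),np.round(c["world_from_camera"],3).tolist())
print(ctrl.read_state())
E
```

```text
pics
scene [[516.3, 0.0, 280.9], [0.0, 516.3, 207.7], [0.0, 0.0, 1.0]] [[-0.791, -0.366, 0.49, -200.677], [-0.611, 0.478, -0.631, 855.385], [-0.003, -0.798, -0.602, 921.547], [0.0, 0.0, 0.0, 1.0]]
side [[381.5, 0.0, 281.6], [0.0, 381.5, 206.0], [0.0, 0.0, 1.0]] [[0.878, -0.201, 0.433, 55.831], [-0.477, -0.334, 0.813, -984.234], [-0.019, -0.921, -0.389, 452.965], [0.0, 0.0, 0.0, 1.0]]
wrist [[310.0, 0.0, 278.1], [0.0, 310.0, 215.7], [0.0, 0.0, 1.0]] [[1.0, 0.001, -0.001, 648.604], [0.0, -0.963, -0.268, 67.547], [-0.001, 0.268, -0.963, 373.035], [0.0, 0.0, 0.0, 1.0]]
{'clock': 0.15, 'qpos': array([-0.06578665,  0.62916662,  0.03842937,  1.51808547, -0.0270168 ,
        0.99630773, -0.01998025]), 'qd': array([-7.51601402e-04, -3.25939468e-03,  6.40187127e-04, -2.66391855e-03,
        6.47880516e-05,  7.06085265e-04,  1.19695285e-03]), 'tau': array([ 2.19518879e-03, -5.63800478e+01,  1.22790758e+00, -1.93650573e+01,
        1.11919764e-02,  7.40401709e-03, -1.44664841e-05]), 'eef_pos': array([6.49504277e+02, 4.17848425e-02, 2.00795555e+02]), 'tool_rot': array([-3.14014225e+00, -1.77747085e-05,  1.57081016e+00]), 'force': array([0.02212014, 0.29122503, 0.56674409]), 'torque': array([-0.02184106, -0.01288685,  0.04418589]), 'gripper_force': 0.0, 'width': 85.28833536309583}
```

View pics/scene0.png

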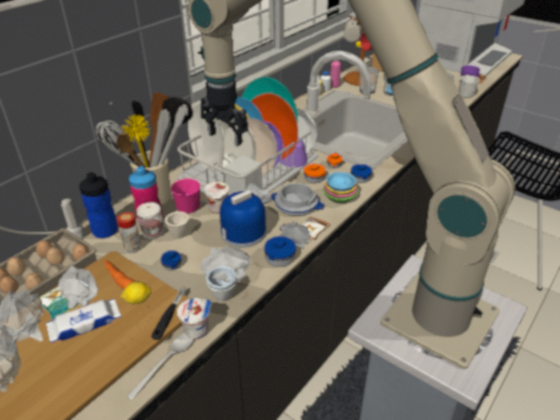

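View pics/side0.png

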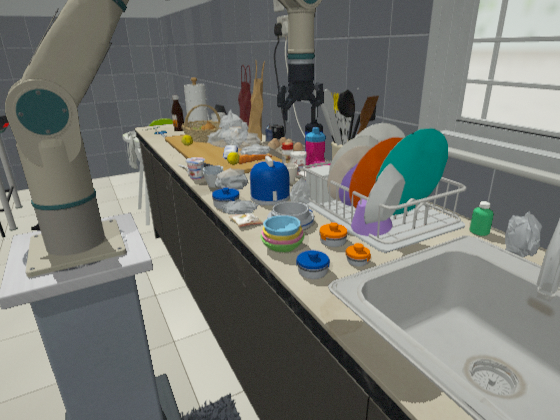

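The scene picture shows the cover at (243,218), the base at (297,198), blue lids at (280,248), (171,260) and (361,172), and orange lids at (315,171) and (334,159). The side picture shows blue lids at (226,195) and (313,263), the cover at (270,182), the base at (292,214), and orange lids at (333,233) and (358,252).

```bash
cat > h.py <<'E'
from cell import ctrl,get_image,get_calibration
import cv2,numpy as np
def ray(c,u,v,z):
    M=np.array(c["world_from_camera"]); K=np.array(c["mtx"])
    d=M[:3,:3]@np.linalg.solve(K,[u,v,1.]); o=M[:3,3]
    return o+d*(z-o[2])/d[2]
def mask(im,lo,hi):
    return cv2.inRange(cv2.cvtColor(im,cv2.COLOR_RGB2HSV),lo,hi)
BLUE=((105,150,40),(125,255,255)); ORANGE=((5,180,120),(16,255,255))
def blobs(im,rng,amin=60):
    n,l,s,c=cv2.connectedComponentsWithStats(mask(im,*rng))
    return [(c[i].round(1).tolist(),s[i].tolist()) for i in range(1,n) if s[i][4]>amin]
def px(c,p):
    M=np.linalg.inv(np.array(c["world_from_camera"])); q=np.array(c["mtx"])@(M[:3]@np.r_[p,1]); return q[:2]/q[2]
E
python3 - <<'E'
from h import *
for n in ("scene","side","wrist"):
    im=cv2.imread(f"pics/{n}0.png")[:,:,::-1]; c=get_calibration(n)
    for k,r in (("B",BLUE),("O",ORANGE)):
        for b in blobs(im,r): print(n,k,b, ray(c,*b[0],35).round())
im=cv2.imread("pics/scene0.png")[140:300,140:400]; a=cv2.resize(im,(780,480),interpolation=2)
cv2.imwrite("pics/s1.png",a)
E
```

```text
scene B ([361.1, 170.7], [352, 165, 19, 14, 193]) [ 438. -380.   35.]
scene B ([100.1, 213.9], [82, 189, 35, 48, 1089]) [906. 259.  35.]
scene B ([243.0, 219.5], [221, 194, 44, 49, 1647]) [570.  34.  35.]
scene B ([279.7, 247.6], [265, 237, 30, 22, 526]) [418.  64.  35.]
scene B ([170.6, 258.8], [162, 252, 18, 16, 215]) [610. 266.  35.]
scene B ([100.9, 321.4], [95, 316, 16, 11, 74]) [581. 499.  35.]
scene B ([67.1, 334.2], [60, 330, 16, 9, 93]) [609. 566.  35.]
scene O ([352.2, 77.9], [345, 73, 13, 11, 104]) [ 841. -987.   35.]
scene O ([278.1, 115.6], [253, 94, 44, 52, 1148]) [ 878. -519.   35.]
scene O ([334.4, 159.2], [328, 154, 14, 12, 122]) [ 542. -386.   35.]
scene O ([314.4, 170.3], [304, 164, 21, 13, 216]) [ 556. -292.   35.]
scene O ([117.7, 275.2], [104, 261, 30, 28, 313]) [669. 384.  35.]
side B ([269.2, 181.2], [251, 161, 38, 40, 1257]) [587.  96.  35.]
side B ([226.0, 194.0], [213, 188, 26, 13, 219]) [420.  60.  35.]
side B ([313.2, 259.6], [297, 251, 32, 18, 424]) [ 440. -401.   35.]
side O ([370.5, 166.7], [350, 138, 52, 60, 1211]) [977.  45.  35.]
side O ([250.0, 157.7], [239, 155, 26, 8, 134]) [651. 395.  35.]
side O ([332.8, 231.0], [320, 223, 27, 17, 308]) [ 553. -312.   35.]
side O ([358.3, 251.9], [346, 244, 25, 17, 271]) [ 542. -423.   35.]
wrist B ([186.1, 150.2], [114, 85, 142, 134, 12959]) [550.  46.  35.]
wrist B ([58.5, 132.8], [17, 92, 84, 83, 5295]) [417.  64.  35.]
wrist B ([232.9, 288.9], [221, 278, 24, 25, 280]) [ 593. -118.   35.]
```

View pics/wrist0.png

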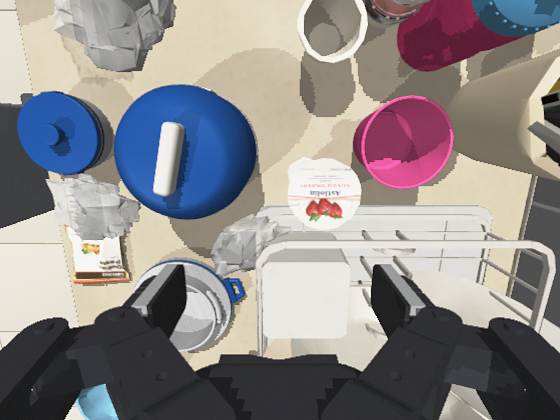

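The wrist picture shows the large blue pot at (60,133) and the cover at (186,150), with its bar running from (165,190) to (178,125). The base is at (187,303), partly behind a finger, with one ear at (237,290).

```bash
python3 -m creep '[{"dx":-0.25,"dy":-0.55,"dz":0.15,"grip":-1},{"dx":-0.25,"dy":-0.55,"dz":0.15,"grip":-1},{"dx":-0.25,"dy":-0.55,"dz":0.15,"grip":-1},{"dx":-0.25,"dy":-0.55,"dz":0.15,"grip":-1},{"dx":-0.25,"dy":-0.55,"dz":0.15,"grip":-1}]'
python3 - <<'E'
from h import *
s=ctrl.read_state(); print(s["eef_pos"],s["qpos"].round(2))
c=get_calibration("wrist"); im=get_image("wrist"); cv2.imwrite("pics/w1.png",im[:,:,::-1])
np.savez("w1.npz",**{k:np.array(v) for k,v in c.items()})
for k,r in (("B",BLUE),("O",ORANGE)):
    for b in blobs(im,r,200): print(k,b, ray(c,*b[0],35).round())
E
```

```text
[6.49504277e+02 4.17848425e-02 2.00795555e+02] [-0.07  0.63  0.04  1.52 -0.03  1.   -0.02]
B ([186.0, 150.2], [114, 85, 142, 134, 12948]) [550.  46.  35.]
B ([58.4, 132.8], [17, 92, 84, 83, 5291]) [416.  64.  35.]
B ([232.9, 288.9], [221, 278, 24, 25, 280]) [ 593. -118.   35.]$[0]: bad value
```

View pics/w1.png

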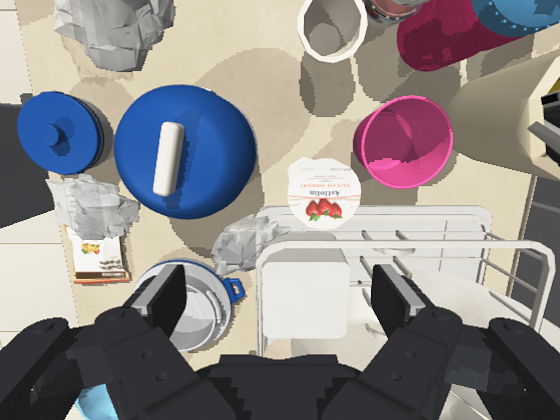

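The move was refused, so the view is unchanged. I suspect every key has to be given.

```bash
python3 -m creep '[{"dx":-0.25,"dy":-0.55,"dz":0.15,"rx":0,"ry":0,"rz":0,"grip":-1},{"dx":-0.25,"dy":-0.55,"dz":0.15,"rx":0,"ry":0,"rz":0,"grip":-1},{"dx":-0.25,"dy":-0.55,"dz":0.15,"rx":0,"ry":0,"rz":0,"grip":-1},{"dx":-0.25,"dy":-0.55,"dz":0.15,"rx":0,"ry":0,"rz":0,"grip":-1},{"dx":-0.25,"dy":-0.55,"dz":0.15,"rx":0,"ry":0,"rz":0,"grip":-1}]'
cat > look.py <<'E'
import sys
from h import *
n=sys.argv[1]
s=ctrl.read_state(); print(s["clock"],s["eef_pos"].round(1),s["tool_rot"].round(3),s["qpos"].round(2),s["width"])
c=get_calibration("wrist"); im=get_image("wrist"); cv2.imwrite(f"pics/{n}.png",im[:,:,::-1])
np.savez(n,**{k:np.array(v) for k,v in c.items()})
for k,r in (("B",BLUE),("O",ORANGE)):
    for b in blobs(im,r,200): print(k,b, ray(c,*b[0],35).round())
E
python3 look.py w2
```

```text
clock: 0.82
eef_pos: [547.4, -227.3, 262.9]
tool_rot: [3.141, 0.005, 1.56]
force: [0.4, 0.7, -0.9]
width: 85.4
gripper_force: 0.0
0.825 [ 547.4 -227.3  262.9] [3.141 0.005 1.56 ] [ 0.31  0.48  0.06  1.61 -0.03  1.05  0.36] 85.43837866805848
B ([312.4, 104.5], [303, 93, 19, 27, 229]) [ 589. -132.   35.]
B ([208.4, 293.0], [186, 272, 46, 43, 1575]) [ 444. -387.   35.]
O ([289.0, 233.6], [264, 210, 51, 48, 1837]) [ 561. -298.   35.]
O ([464.7, 272.8], [345, 212, 215, 121, 13891]) [ 809. -359.   35.]
O ([283.3, 299.0], [267, 281, 34, 35, 909]) [ 552. -398.   35.]
```

View pics/w2.png

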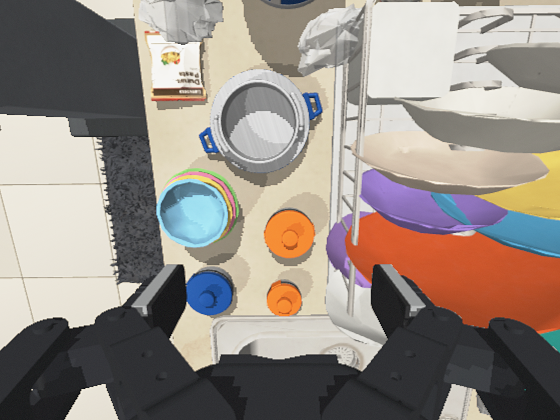

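w2 shows the base at (260,120) with ears at (312,104) and (208,140). The medium blue pot is at (208,293), the orange pots are at (289,233) and (283,299), and stacked bowls stand at (195,213).

```bash
python3 - <<'E'
from h import *
im=cv2.imread("pics/w2.png")[:,:,::-1]; c=dict(np.load("w2.npz"))
E=[b[0] for b in blobs(im,((105,130,40),(125,255,255)),60) if b[0][1]<160]; print(E)
E=[b for b in E if 190<b[0]<330 and b[1]>80]
for z in (25,35,44):
    p=[ray(c,*e,z) for e in E]; d=p[0]-p[1]; print(z,((p[0]+p[1])/2).round(1),np.hypot(*d[:2]),np.degrees(np.arctan2(d[1],d[0])))
# medium: lid blob at z~32, side
b=[b for b in blobs(im,BLUE,1000) if b[0][1]>250][0]; print("lid bbox ctr",ray(c,b[1][0]+b[1][2]/2,b[1][1]+b[1][3]/2,34))
print("knob",ray(c,208,299,48))
E
python3 -m creep '[{"dx":-0.12,"dy":0.7,"dz":0,"rx":0,"ry":0,"rz":0,"grip":-1},{"dx":-0.12,"dy":0.7,"dz":0,"rx":0,"ry":0,"rz":0,"grip":-1},{"dx":-0.12,"dy":0.7,"dz":0,"rx":0,"ry":0,"rz":0,"grip":-1},{"dx":-0.12,"dy":0.7,"dz":0,"rx":0,"ry":0,"rz":0,"grip":-1},{"dx":-0.12,"dy":0.7,"dz":0,"rx":0,"ry":0,"rz":0,"grip":-1}]'
python3 look.py w3
```

```text
[[290.8, 1.3], [312.4, 104.6], [207.9, 141.1]]
25 [ 523.5 -152.8   25. ] 140.27279817526917 17.81431473855327
35 [ 524.1 -153.    35. ] 136.85038124282997 17.81431473855326
44 [ 524.6 -153.1   44. ] 133.7702060036347 17.81431473855326
lid bbox ctr [ 444.85141525 -388.26558176   34.        ]
knob [ 446.3971197  -388.87226506   48.        ]
clock: 1.5
eef_pos: [500.6, 66.0, 261.2]
tool_rot: [-3.141, -0.002, 1.578]
force: [1.0, -0.8, 0.1]
width: 85.4
gripper_force: 0.0
1.5 [500.6  66.  261.2] [-3.141e+00 -2.000e-03  1.578e+00] [-0.18  0.35 -0.01  1.83  0.    0.96 -0.18] 85.35306826099358
B ([384.4, 22.6], [360, 0, 47, 48, 1768]) [619. 252.  35.]
B ([215.1, 185.1], [183, 153, 65, 65, 3192]) [417.  64.  35.]
B ([328.1, 203.5], [278, 152, 105, 107, 7865]) [565.  41.  35.]
```

View pics/w3.png

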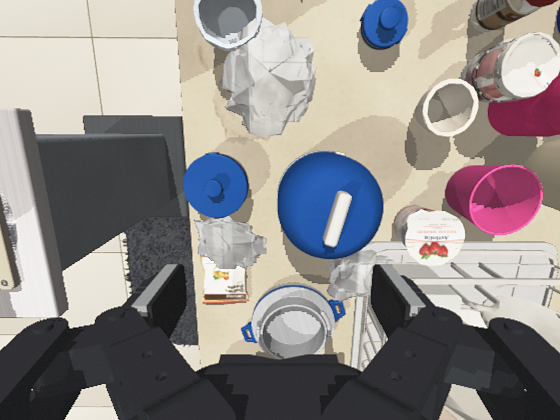

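w3 shows the large pot at (215,185), the cover at (330,204) and another blue pot at (384,22). I'll settle which of the two smaller blue pots is which by their metric widths, and measure the knob and bar.

```bash
python3 - <<'E'
from h import *
for n,f in (("scene","scene0"),("side","side0"),("wrist","w2"),("wrist","w3")):
    im=cv2.imread(f"pics/{f}.png")[:,:,::-1]; c=get_calibration(n) if n!="wrist" else dict(np.load(f+".npz"))
    M=np.array(c["world_from_camera"])
    for k,r in (("B",((105,120,25),(125,255,255))),("O",((4,150,80),(18,255,255)))):
        for b in blobs(im,r,90):
            p=ray(c,*b[0],35)
            if 380<p[0]<680 and -450<p[1]<320:
                d=(M[:3,:3].T@(p-M[:3,3]))[2]; print(f,k,p.round(),"w,h mm",(b[1][2]*d/c["mtx"][0][0]).round(),(b[1][3]*d/c["mtx"][0][0]).round(),b[1])
im=cv2.imread("pics/w3.png")[:,:,::-1]; c=dict(np.load("w3.npz"))
m=mask(im,(0,0,170),(180,60,255)); m[:185]=0;m[250:]=0;m[:,:318]=0;m[:,358:]=0
n,l,s,ce=cv2.connectedComponentsWithStats(m); i=1+s[1:,4].argmax(); pts=np.argwhere(l==i)[:,::-1].astype(np.float32)
r=cv2.minAreaRect(pts); bp=cv2.boxPoints(r); P=np.array([ray(c,*q,132) for q in bp]); print("bar",s[i],r,P.round(1).tolist(),P.mean(0))
print("large knob",ray(c,213.5,185,54),"lid",ray(c,183+32,153+32,40))
E
python3 -c "
import cv2
a=cv2.imread('pics/w3.png')
cv2.imwrite('pics/c3.png',cv2.hconcat([cv2.resize(a[0:100,340:440],(500,500),interpolation=2)[:,:300*1],cv2.resize(a[140:260,180:390],(0,0),fx=2.3,fy=4.1667,interpolation=2)]))"
```

```text
scene0 B [ 437. -379.   35.] w,h mm 60.0 44.0 [352, 165, 19, 14, 210]
scene0 B [571.  33.  35.] w,h mm 122.0 139.0 [221, 193, 44, 50, 1703]
scene0 B [417.  65.  35.] w,h mm 80.0 59.0 [265, 237, 31, 23, 558]
scene0 B [610. 265.  35.] w,h mm 48.0 43.0 [162, 251, 19, 17, 239]
scene0 O [ 543. -387.   35.] w,h mm 49.0 42.0 [327, 153, 15, 13, 137]
scene0 O [ 556. -293.   35.] w,h mm 69.0 41.0 [304, 164, 22, 13, 240]
side0 B [587.  95.  35.] w,h mm 130.0 133.0 [250, 161, 39, 40, 1278]
side0 B [419.  59.  35.] w,h mm 80.0 40.0 [213, 188, 26, 13, 233]
side0 B [ 439. -401.   35.] w,h mm 72.0 40.0 [296, 250, 34, 19, 441]
side0 O [ 553. -311.   35.] w,h mm 66.0 44.0 [320, 222, 27, 18, 349]
side0 O [ 542. -422.   35.] w,h mm 54.0 41.0 [346, 243, 25, 19, 309]
w2 B [ 589. -132.   35.] w,h mm 23.0 33.0 [303, 93, 19, 27, 250]
w2 B [ 459. -174.   35.] w,h mm 25.0 31.0 [199, 128, 20, 25, 203]
w2 B [ 444. -387.   35.] w,h mm 66.0 62.0 [186, 272, 46, 43, 1604]
w2 O [ 561. -298.   35.] w,h mm 70.0 65.0 [264, 210, 51, 48, 1873]
w2 O [ 552. -398.   35.] w,h mm 51.0 52.0 [267, 280, 35, 36, 939]
w3 B [619. 252.  35.] w,h mm 55.0 55.0 [360, 0, 48, 48, 1789]
w3 B [417.  64.  35.] w,h mm 84.0 84.0 [183, 153, 65, 65, 3222]
w3 B [565.  41.  35.] w,h mm 139.0 141.0 [278, 152, 105, 107, 7938]
w3 B [ 586. -116.   35.] w,h mm 25.0 31.0 [328, 300, 17, 21, 162]
w3 B [ 456. -158.   35.] w,h mm 22.0 31.0 [241, 322, 15, 21, 129]
bar [325 191  27  56 707] ((337.7951965332031, 218.7247314453125), (14.141763687133789, 55.64658737182617), 15.780754089355469) [[546.6, 20.5, 132.0], [558.9, 76.8, 132.0], [572.6, 73.0, 132.0], [560.9, 16.4, 132.0]] [559.77191089  46.66594048 132.        ]
large knob [419.38858414  67.30821981  54.        ] lid [418.3709799   64.89612572  40.        ]
```

The sizes settle it: medium is at about (440,-385) and small at about (610,260). Pictures taken while the arm was still moving disagree by up to 16 mm, so from now on I'll let it settle before looking. Next I go above the large pot.

```bash
python3 -m creep '[{"dx":-0.205,"dy":0.01,"dz":-0.25,"rx":0,"ry":0,"rz":0,"grip":-1},{"dx":-0.205,"dy":0.01,"dz":-0.25,"rx":0,"ry":0,"rz":0,"grip":-1},{"dx":-0.205,"dy":0.01,"dz":-0.25,"rx":0,"ry":0,"rz":0,"grip":-1},{"dx":-0.205,"dy":0.01,"dz":-0.25,"rx":0,"ry":0,"rz":0,"grip":-1},{"dx":-0.205,"dy":0.01,"dz":-0.25,"rx":0,"ry":0,"rz":0,"grip":-1}]'
python3 look.py w4
python3 - <<'E'
from h import *
print(ctrl.read_state()["eef_pos"],ctrl.read_state()["qd"].round(3))
E
cp pics/w4.png pics/w4v.png
```

```text
clock: 2.17
eef_pos: [422.3, 64.7, 162.4]
tool_rot: [3.138, -0.001, 1.571]
force: [0.3, -0.2, 0.7]
width: 85.4
gripper_force: 0.0
2.175 [422.3  64.7 162.4] [ 3.138e+00 -1.000e-03  1.571e+00] [-0.21  0.38 -0.02  2.15  0.01  0.61 -0.23] 85.4187130410278
B ([505.4, 6.4], [481, 0, 53, 17, 652]) [614. 233.  35.]
B ([430.7, 221.0], [350, 157, 169, 146, 15647]) [576.  44.  35.]
B ([274.0, 201.1], [233, 159, 83, 85, 5394]) [418.  64.  35.]
[422.1706849   64.54515052 162.42861697] [ 0.004 -0.003  0.001  0.009 -0.    -0.001  0.   ]
```

View pics/w4.png

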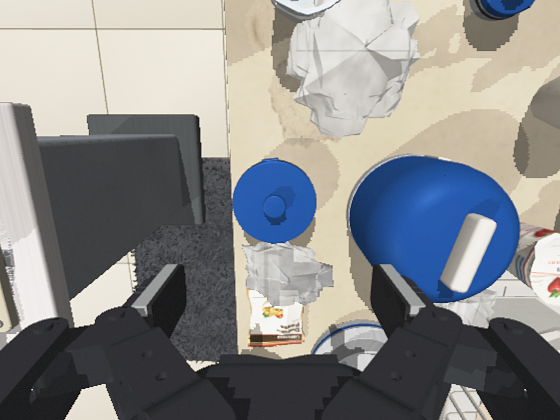

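w4 shows the large lid centred at (274,201), with its knob top at about (274,205).

```bash
python3 - <<'E'
from h import *
c=dict(np.load("w4.npz")); im=cv2.imread("pics/w4.png")[:,:,::-1]
print("lid",ray(c,274.5,201.5,39),"knob",ray(c,274,205.5,54))
r=[b for b in blobs(im,((105,120,25),(125,255,255)),100)]
m=mask(im,(0,0,170),(180,60,255)); m[:200]=0;m[298:]=0;m[:,:435]=0;m[:,500:]=0
n,l,s,ce=cv2.connectedComponentsWithStats(m); i=1+s[1:,4].argmax(); pts=np.argwhere(l==i)[:,::-1].astype(np.float32)
r=cv2.minAreaRect(pts); P=np.array([ray(c,*q,131) for q in cv2.boxPoints(r)]); print("bar",s[i],P.round(1).tolist(),P.mean(0))
E
```

```text
lid [418.15171608  64.63376134  39.        ] knob [417.80099687  64.23966323  54.        ]
bar [ 450  214   47   79 1552] [[545.9, 20.5, 131.0], [551.8, 78.2, 131.0], [571.8, 72.7, 131.0], [567.3, 14.2, 131.0]] [559.20388575  46.42096495 131.        ]
```

```bash
python3 -m creep '[{"dx":-0.005,"dy":0.0,"dz":-0.15,"rx":0,"ry":0,"rz":0,"grip":-1},{"dx":-0.005,"dy":0.0,"dz":-0.25,"rx":0,"ry":0,"rz":0,"grip":-1},{"dx":-0.005,"dy":0.0,"dz":-0.299,"rx":0,"ry":0,"rz":0,"grip":-1},{"dx":-0.005,"dy":0.0,"dz":-0.299,"rx":0,"ry":0,"rz":0,"grip":-1},{"dx":-0.005,"dy":0.0,"dz":-0.299,"rx":0,"ry":0,"rz":0,"grip":-1}]'
python3 -m creep '[{"dx":0,"dy":0.0,"dz":0,"rx":0,"ry":0,"rz":0,"grip":1},{"dx":0,"dy":0.0,"dz":0,"rx":0,"ry":0,"rz":0,"grip":1},{"dx":0,"dy":0.0,"dz":0,"rx":0,"ry":0,"rz":0,"grip":1},{"dx":0,"dy":0.0,"dz":0,"rx":0,"ry":0,"rz":0,"grip":1},{"dx":0,"dy":0.0,"dz":0,"rx":0,"ry":0,"rz":0,"grip":1}]'
```

```text
clock: 2.85
eef_pos: [419.3, 64.2, 42.7]
tool_rot: [3.139, -0.0, 1.571]
force: [-0.5, 0.5, -0.4]
width: 85.6
gripper_force: 0.0
clock: 3.48
eef_pos: [418.0, 64.0, 41.9]
tool_rot: [-3.142, -0.0, 1.571]
force: [-0.2, 0.1, -0.3]
width: 0.0
gripper_force: 0.0
```

```bash
python3 look.py w5; python3 - <<'E'
from h import *
cv2.imwrite("pics/sd5.png",cv2.resize(get_image("side")[120:280,130:380,::-1],(750,480),interpolation=2))
E
```

```text
3.475 [418.   64.   41.9] [-3.142 -0.     1.571] [-0.21  0.62 -0.01  2.26  0.02  0.26 -0.24] 0.017397006777198378
B ([489.0, 267.8], [394, 170, 166, 224, 27123]) [550.  48.  35.]
B ([279.3, 230.8], [211, 174, 136, 121, 10773]) [418.  72.  35.]
```

View pics/w5.png

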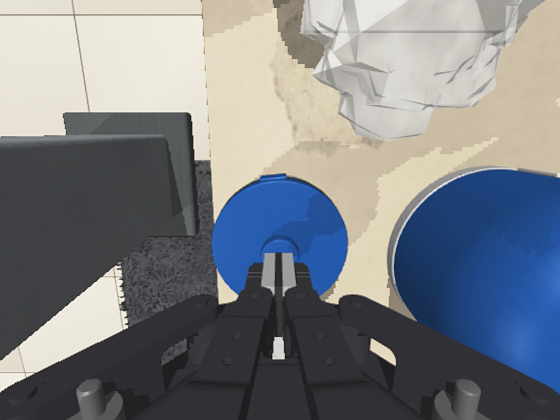

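View pics/sd5.png

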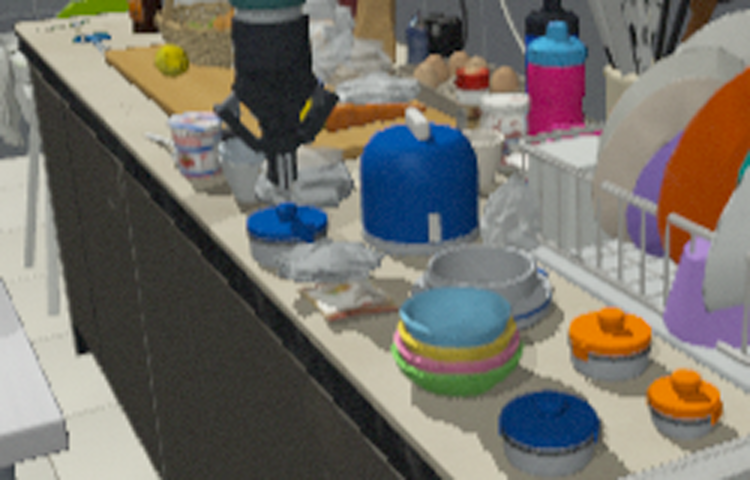

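w5 shows the shut fingers at (279,258) beside or above the knob at (280,248). The side crop shows the tips at (287,185), above the knob at (288,210). I'll compare the projected TCP with these.

```bash
python3 - <<'E'
from h import *
c=get_calibration("side"); w=dict(np.load("w5.npz"))
for z in (42,54,62,70): print(z,px(c,[418,64,z]).round(1),((px(c,[418,64,z])-[130,120])*3).round(), px(w,[418,64,z]).round(1))
print(np.round(w["world_from_camera"],3).tolist())
im=cv2.imread("pics/w5.png"); cv2.imwrite("pics/c5.png",cv2.resize(im[200:320,200:360],(800,600),interpolation=2))
E
```

```text
42 [224.7 191.6] [284. 215.] [280.  247.7]
54 [224.4 187.9] [283. 204.] [280.1 255.6]
62 [224.2 185.4] [282. 196.] [280.2 261.5]
70 [224.  182.9] [282. 189.] [280.3 268. ]
[[1.0, 0.0, 0.0, 416.869], [0.0, -0.964, -0.268, 131.541], [0.0, 0.268, -0.964, 214.171], [0.0, 0.0, 0.0, 1.0]]
```

View pics/c5.png

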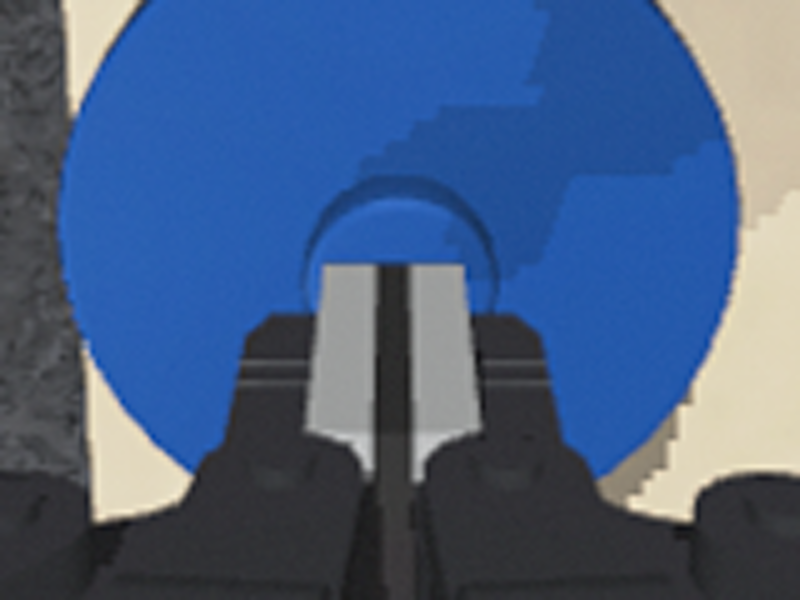

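The shut tips look about 25 mm above the stated TCP, and they closed over the top of the knob. I'll reopen, go lower and close again.

```bash
python3 -m creep '[{"dx":0,"dy":0.0,"dz":0.02,"rx":0,"ry":0,"rz":0,"grip":-1},{"dx":0,"dy":0.0,"dz":0.02,"rx":0,"ry":0,"rz":0,"grip":-1},{"dx":0,"dy":0.0,"dz":0.02,"rx":0,"ry":0,"rz":0,"grip":-1},{"dx":0,"dy":0.0,"dz":-0.03,"rx":0,"ry":0,"rz":0,"grip":-1},{"dx":0,"dy":0.0,"dz":-0.055,"rx":0,"ry":0,"rz":0,"grip":-1}]'
python3 -m creep '[{"dx":0,"dy":0.0,"dz":0,"rx":0,"ry":0,"rz":0,"grip":-1},{"dx":0,"dy":0.0,"dz":0,"rx":0,"ry":0,"rz":0,"grip":0},{"dx":0,"dy":0.0,"dz":0,"rx":0,"ry":0,"rz":0,"grip":1},{"dx":0,"dy":0.0,"dz":0,"rx":0,"ry":0,"rz":0,"grip":1},{"dx":0,"dy":0.0,"dz":0,"rx":0,"ry":0,"rz":0,"grip":1}]'; python3 look.py w6
```

```text
clock: 4.2
eef_pos: [416.3, 63.1, 21.8]
tool_rot: [-3.137, 0.003, 1.571]
force: [-1.0, -0.1, 0.0]
width: 85.3
gripper_force: 0.0
clock: 4.82
eef_pos: [419.1, 64.0, 23.5]
tool_rot: [3.141, 0.001, 1.571]
force: [-4.6, 0.3, 37.4]
width: 12.6
gripper_force: 20.2
4.825 [419.1  64.   23.5] [3.141e+00 1.000e-03 1.571e+00] [-0.12  0.66 -0.15  2.27  0.41  0.23 -0.63] 12.648135725826728
B ([494.0, 270.4], [403, 174, 157, 218, 24587]) [540.  55.  35.]
B ([274.4, 241.2], [200, 178, 151, 147, 12497]) [416.  72.  35.]
```

The width is 12.6 mm with 37 N upward, so the tips press on the knob's top. I'll open and check.

```bash
python3 -m creep '[{"dx":0,"dy":0.0,"dz":0.01,"rx":0,"ry":0,"rz":0,"grip":-1},{"dx":0,"dy":0.0,"dz":0.01,"rx":0,"ry":0,"rz":0,"grip":-1},{"dx":0,"dy":0.0,"dz":0.01,"rx":0,"ry":0,"rz":0,"grip":-1},{"dx":0,"dy":0.0,"dz":0.01,"rx":0,"ry":0,"rz":0,"grip":-1},{"dx":0,"dy":0.0,"dz":0.01,"rx":0,"ry":0,"rz":0,"grip":-1}]'
python3 look.py w7
python3 -c "
import cv2
a=[cv2.resize(cv2.imread(f'pics/{n}.png')[180:340,180:380],(400,320),interpolation=2) for n in ('w6','w7')]
cv2.imwrite('pics/c67.png',cv2.hconcat(a))"
```

```text
clock: 5.5
eef_pos: [416.8, 63.2, 26.3]
tool_rot: [-3.138, 0.002, 1.571]
force: [0.1, -0.0, 0.2]
width: 85.1
gripper_force: 0.0
5.5 [416.8  63.2  26.3] [-3.138e+00  2.000e-03  1.571e+00] [-0.11  0.66 -0.16  2.27  0.41  0.25 -0.63] 85.11517773759412
B ([494.6, 252.3], [405, 172, 155, 181, 19592]) [538.  64.  35.]
B ([279.1, 250.2], [206, 176, 147, 145, 16384]) [416.  65.  35.]
```

View pics/c67.png

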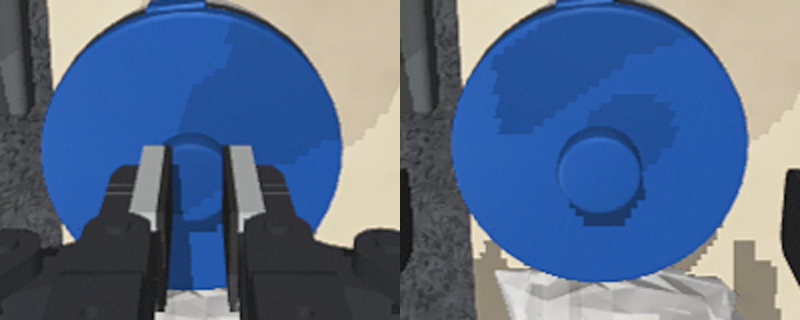

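w6 shows the pads on either side of the knob, pressing on the lid; w7 shows the knob intact at about (280,267). So the grasp needs a TCP height of about 27. Raise slightly and close.

```bash
python3 - <<'E'
from h import *
c=dict(np.load("w7.npz")); print(ray(c,280,267.5,54),ray(c,279.5,248.5,40))
E
python3 -m creep '[{"dx":0.003,"dy":0.0,"dz":0.01,"rx":0,"ry":0,"rz":0,"grip":-1},{"dx":0.003,"dy":0.0,"dz":0.01,"rx":0,"ry":0,"rz":0,"grip":1},{"dx":0.003,"dy":0.0,"dz":0.01,"rx":0,"ry":0,"rz":0,"grip":1},{"dx":0.003,"dy":0.0,"dz":0.01,"rx":0,"ry":0,"rz":0,"grip":1},{"dx":0.003,"dy":0.0,"dz":0.01,"rx":0,"ry":0,"rz":0,"grip":1}]'
python3 -m creep '[{"dx":0,"dy":0,"dz":0,"rx":0,"ry":0,"rz":0,"grip":1},{"dx":0,"dy":0,"dz":0,"rx":0,"ry":0,"rz":0,"grip":1},{"dx":0,"dy":0,"dz":0,"rx":0,"ry":0,"rz":0,"grip":1},{"dx":0,"dy":0,"dz":0,"rx":0,"ry":0,"rz":0,"grip":1},{"dx":0,"dy":0,"dz":0,"rx":0,"ry":0,"rz":0,"grip":1}]'
```

```text
[416.75000192  63.32802287  54.        ] [416.49365302  68.07395732  40.        ]
clock: 6.18
eef_pos: [418.1, 63.2, 30.4]
tool_rot: [-3.138, 0.002, 1.571]
force: [0.4, 0.7, -0.1]
width: 12.3
gripper_force: 0.0
clock: 6.8
eef_pos: [418.2, 63.2, 30.5]
tool_rot: [-3.138, 0.002, 1.571]
force: [-0.9, -0.2, 0.3]
width: 0.4
gripper_force: 0.0
```

The fingers closed over the top again, so the tips sit about 30 mm behind the reported TCP. Open and go lower, to about z 12.

```bash
python3 -m creep '[{"dx":0,"dy":0,"dz":0.02,"rx":0,"ry":0,"rz":0,"grip":-1},{"dx":0,"dy":0,"dz":0.02,"rx":0,"ry":0,"rz":0,"grip":-1},{"dx":0,"dy":0,"dz":0.02,"rx":0,"ry":0,"rz":0,"grip":-1},{"dx":0,"dy":0,"dz":-0.01,"rx":0,"ry":0,"rz":0,"grip":-1},{"dx":0,"dy":0,"dz":-0.0375,"rx":0,"ry":0,"rz":0,"grip":-1}]'
python3 -m creep '[{"dx":0,"dy":0,"dz":0,"rx":0,"ry":0,"rz":0,"grip":-1},{"dx":0,"dy":0,"dz":0,"rx":0,"ry":0,"rz":0,"grip":-1},{"dx":0,"dy":0,"dz":0,"rx":0,"ry":0,"rz":0,"grip":-1},{"dx":0,"dy":0,"dz":0,"rx":0,"ry":0,"rz":0,"grip":-1},{"dx":0,"dy":0,"dz":0,"rx":0,"ry":0,"rz":0,"grip":-1}]'
python3 -c "
from h import *
print(ctrl.read_state()['qpos'].round(3))"
```

```text
clock: 7.42
eef_pos: [417.9, 63.0, 14.6]
tool_rot: [-3.137, 0.003, 1.571]
force: [0.4, 1.9, 0.5]
width: 85.5
gripper_force: 0.0
clock: 8.05
eef_pos: [418.4, 63.3, 15.7]
tool_rot: [-3.139, 0.002, 1.571]
force: [0.5, 0.1, 0.5]
width: 85.3
gripper_force: 0.0
[-0.088  0.684 -0.188  2.269  0.544  0.233 -0.767]
```

```bash
python3 -m creep '[{"dx":0,"dy":0,"dz":0,"rx":0,"ry":0,"rz":0,"grip":0},{"dx":0,"dy":0,"dz":0,"rx":0,"ry":0,"rz":0,"grip":1},{"dx":0,"dy":0,"dz":0,"rx":0,"ry":0,"rz":0,"grip":1},{"dx":0,"dy":0,"dz":0,"rx":0,"ry":0,"rz":0,"grip":1},{"dx":0,"dy":0,"dz":0,"rx":0,"ry":0,"rz":0,"grip":1}]';python3 -m creep '[{"dx":0,"dy":0,"dz":0,"rx":0,"ry":0,"rz":0,"grip":1},{"dx":0,"dy":0,"dz":0,"rx":0,"ry":0,"rz":0,"grip":1},{"dx":0,"dy":0,"dz":0,"rx":0,"ry":0,"rz":0,"grip":1},{"dx":0,"dy":0,"dz":0,"rx":0,"ry":0,"rz":0,"grip":1},{"dx":0,"dy":0,"dz":0,"rx":0,"ry":0,"rz":0,"grip":1}]'
```

```text
clock: 8.68
eef_pos: [418.0, 63.1, 15.8]
tool_rot: [-3.138, 0.003, 1.571]
force: [-0.3, 0.2, 5.8]
width: 18.5
gripper_force: 58.5
clock: 9.3
eef_pos: [418.0, 63.2, 15.8]
tool_rot: [-3.138, 0.003, 1.571]
force: [-0.4, 1.1, 5.2]
width: 18.0
gripper_force: 58.5
```

Gripped at 58 N. Lift, then go past the base so that the wrist camera sees both base and pot.

```bash
python3 -m creep '[{"dx":0,"dy":0,"dz":0.1,"rx":0,"ry":0,"rz":0,"grip":1},{"dx":0,"dy":0,"dz":0.2,"rx":0,"ry":0,"rz":0,"grip":1},{"dx":0,"dy":0,"dz":0.3,"rx":0,"ry":0,"rz":0,"grip":1},{"dx":0,"dy":0,"dz":0.4,"rx":0,"ry":0,"rz":0,"grip":1},{"dx":0,"dy":0,"dz":0.4,"rx":0,"ry":0,"rz":0,"grip":1}]';python3 -m creep '[{"dx":0.2,"dy":-0.7,"dz":0,"rx":0,"ry":0,"rz":0,"grip":1},{"dx":0.2,"dy":-0.7,"dz":0,"rx":0,"ry":0,"rz":0,"grip":1},{"dx":0.2,"dy":-0.7,"dz":0,"rx":0,"ry":0,"rz":0,"grip":1},{"dx":0.2,"dy":-0.7,"dz":0,"rx":0,"ry":0,"rz":0,"grip":1},{"dx":0.2,"dy":-0.7,"dz":0,"rx":0,"ry":0,"rz":0,"grip":1}]';python3 -m creep '[{"dx":0,"dy":0,"dz":0,"rx":0,"ry":0,"rz":0,"grip":1},{"dx":0,"dy":0,"dz":0,"rx":0,"ry":0,"rz":0,"grip":1},{"dx":0,"dy":0,"dz":0,"rx":0,"ry":0,"rz":0,"grip":1},{"dx":0,"dy":0,"dz":0,"rx":0,"ry":0,"rz":0,"grip":1},{"dx":0,"dy":0,"dz":0,"rx":0,"ry":0,"rz":0,"grip":1}]'; python3 look.py w8
```

```text
clock: 9.93
eef_pos: [419.8, 63.4, 177.4]
tool_rot: [3.14, 0.002, 1.57]
force: [0.8, 0.9, -3.3]
width: 17.9
gripper_force: 59.6
clock: 10.55
eef_pos: [496.8, -220.3, 173.0]
tool_rot: [-3.134, 0.002, 1.568]
force: [0.1, 0.4, -4.3]
width: 18.2
gripper_force: 59.5
clock: 11.18
eef_pos: [498.2, -216.2, 175.6]
tool_rot: [-3.138, 0.002, 1.572]
force: [0.2, 0.6, -4.2]
width: 18.6
gripper_force: 59.5
11.175 [ 498.2 -216.2  175.6] [-3.138e+00  2.000e-03  1.572e+00] [ 0.67  0.54 -0.47  1.84  0.33  0.84  0.04] 18.561944314979588
B ([371.9, 110.3], [360, 96, 23, 33, 344]) [ 586. -131.   35.]
B ([238.6, 154.4], [228, 138, 24, 31, 330]) [ 457. -173.   35.]
B ([277.6, 247.3], [200, 179, 157, 176, 13920]) [ 496. -271.   35.]
O ([499.1, 314.3], [422, 244, 138, 147, 10517]) [ 750. -353.   35.]
O ([359.2, 272.5], [348, 249, 19, 46, 325]) [ 586. -301.   35.]
```

View pics/w8.png

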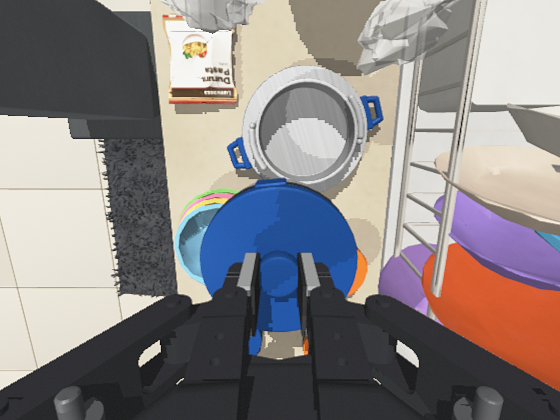

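w8 shows the base centred at about (305,131) with ears at (372,110) and (239,154). The held large pot's lid is centred at about (278,256).

```bash
python3 - <<'E'
from h import *
c=dict(np.load("w8.npz")); im=cv2.imread("pics/w8.png")[:,:,::-1]
for z in (30,35,44):
    a,b=ray(c,371.9,110.3,z),ray(c,238.6,154.4,z); d=a-b; print(z,((a+b)/2).round(1),np.hypot(*d[:2]).round(1),np.degrees(np.arctan2(d[1],d[0])).round(1))
g=cv2.medianBlur(cv2.cvtColor(im,cv2.COLOR_RGB2GRAY),3)
C=cv2.HoughCircles(g[50:200,230:390],cv2.HOUGH_GRADIENT,1,5,param1=100,param2=25,minRadius=40,maxRadius=70)
for x,y,r in (C[0][:5] if C is not None else []): 
    p=ray(c,x+230,y+50,44); print("circ",x+230,y+50,r,p.round(1), "R",np.hypot(*(ray(c,x+230+r,y+50,44)-p)[:2]).round(1))
m=mask(im,*BLUE); k=[ (y,)+tuple(np.flatnonzero(m[y,180:380])[[0,-1]]+180) for y in range(185,240,6)]
from scipy.optimize import least_squares
P=np.array([ray(c,u,y,200) for y,a,b in k if y>190 for u in (a,b)])
s=least_squares(lambda q:np.hypot(P[:,0]-q[0],P[:,1]-q[1])-q[2],[498,-216,41]); print("lid in hand",s.x, np.abs(s.fun).max())
E
```

```text
30 [ 522.1 -152.1   30. ] 137.5 17.9
35 [ 521.7 -152.    35. ] 135.4 17.9
44 [ 521.  -151.9   44. ] 131.5 17.9
circ 308.5 132.5 50.5 [ 525.3 -151.7   44. ] R 47.7
circ 302.5 129.5 51.8 [ 519.6 -149.    44. ] R 48.8
circ 298.5 132.5 56.2 [ 515.9 -151.7   44. ] R 53.1
circ 304.5 123.5 58.3 [ 521.3 -143.5   44. ] R 54.7
circ 313.5 135.5 56.2 [ 530.1 -154.4   44. ] R 53.2
lid in hand [ 497.13272339 -213.15639236   39.32056904] 0.22177940112910477
```

```bash
python3 -m creep '[{"dx":0.0605,"dy":0.159,"dz":0,"rx":0,"ry":0,"rz":0,"grip":1},{"dx":0.0605,"dy":0.159,"dz":-0.1,"rx":0,"ry":0,"rz":0,"grip":1},{"dx":0.0605,"dy":0.159,"dz":-0.2,"rx":0,"ry":0,"rz":0,"grip":1},{"dx":0.0605,"dy":0.159,"dz":-0.25,"rx":0,"ry":0,"rz":0,"grip":1},{"dx":0.0605,"dy":0.159,"dz":-0.25,"rx":0,"ry":0,"rz":0,"grip":1}]';python3 -m creep '[{"dx":0,"dy":0,"dz":0,"rx":0,"ry":0,"rz":0,"grip":1},{"dx":0,"dy":0,"dz":0,"rx":0,"ry":0,"rz":0,"grip":1},{"dx":0,"dy":0,"dz":0,"rx":0,"ry":0,"rz":0,"grip":1},{"dx":0,"dy":0,"dz":0,"rx":0,"ry":0,"rz":0,"grip":1},{"dx":0,"dy":0,"dz":0,"rx":0,"ry":0,"rz":0,"grip":1}]'; python3 - <<'E'
from h import *
b=get_image("side")[150:260,220:380,::-1]; a=get_image("scene")[120:260,220:380,::-1]
cv2.imwrite("pics/p9.png",cv2.hconcat([cv2.resize(a,(400,350),interpolation=2),cv2.resize(b,(400,350),interpolation=2)]))
E
```

```text
clock: 11.85
eef_pos: [521.2, -152.8, 74.2]
tool_rot: [-3.135, 0.002, 1.571]
force: [0.0, -0.1, -3.4]
width: 18.6
gripper_force: 59.5
clock: 12.48
eef_pos: [522.5, -153.3, 75.7]
tool_rot: [-3.138, 0.002, 1.571]
force: [0.3, 0.2, -3.4]
width: 18.3
gripper_force: 59.5
```

View pics/p9.png

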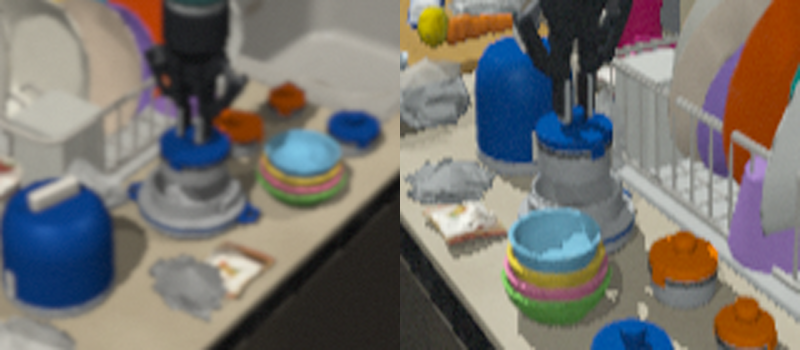

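Both crops show the pot hanging upright over the base's mouth. Lower it.

```bash
python3 -m creep '[{"dx":0,"dy":0.002,"dz":-0.03,"rx":0,"ry":0,"rz":0,"grip":1},{"dx":0,"dy":0.002,"dz":-0.06,"rx":0,"ry":0,"rz":0,"grip":1},{"dx":0,"dy":0.002,"dz":-0.08,"rx":0,"ry":0,"rz":0,"grip":1},{"dx":0,"dy":0.002,"dz":-0.1,"rx":0,"ry":0,"rz":0,"grip":1},{"dx":0,"dy":0.002,"dz":-0.1,"rx":0,"ry":0,"rz":0,"grip":1}]'
```

```text
clock: 13.2
eef_pos: [521.8, -152.2, 34.7]
tool_rot: [-3.137, 0.002, 1.571]
force: [0.2, -0.2, -3.4]
width: 18.1
gripper_force: 59.5
```

```bash
python3 -m creep '[{"dx":0,"dy":0,"dz":-0.015,"rx":0,"ry":0,"rz":0,"grip":1},{"dx":0,"dy":0,"dz":-0.027,"rx":0,"ry":0,"rz":0,"grip":1},{"dx":0,"dy":0,"dz":-0.027,"rx":0,"ry":0,"rz":0,"grip":1},{"dx":0,"dy":0,"dz":-0.027,"rx":0,"ry":0,"rz":0,"grip":1},{"dx":0,"dy":0,"dz":-0.027,"rx":0,"ry":0,"rz":0,"grip":1}]'
```

```text
clock: 13.82
eef_pos: [522.5, -152.5, 24.9]
tool_rot: [-3.138, 0.002, 1.571]
force: [-0.6, -0.1, -3.6]
width: 18.1
gripper_force: 59.5
```

```bash
python3 -m creep '[{"dx":0,"dy":0,"dz":-0.003,"rx":0,"ry":0,"rz":0,"grip":1},{"dx":0,"dy":0,"dz":-0.003,"rx":0,"ry":0,"rz":0,"grip":1},{"dx":0,"dy":0,"dz":-0.003,"rx":0,"ry":0,"rz":0,"grip":-1},{"dx":0,"dy":0,"dz":-0.003,"rx":0,"ry":0,"rz":0,"grip":-1},{"dx":0,"dy":0,"dz":-0.003,"rx":0,"ry":0,"rz":0,"grip":-1}]';python3 -m creep '[{"dx":0,"dy":0,"dz":0.05,"rx":0,"ry":0,"rz":0,"grip":-1},{"dx":0,"dy":0,"dz":0.2,"rx":0,"ry":0,"rz":0,"grip":-1},{"dx":0,"dy":0,"dz":0.4,"rx":0,"ry":0,"rz":0,"grip":-1},{"dx":0,"dy":0,"dz":0.4,"rx":0,"ry":0,"rz":0,"grip":-1},{"dx":0,"dy":0,"dz":0.4,"rx":0,"ry":0,"rz":0,"grip":-1}]'; python3 look.py w10
```

```text
clock: 14.45
eef_pos: [522.4, -152.5, 23.5]
tool_rot: [-3.138, 0.002, 1.571]
force: [-0.6, 0.4, -0.3]
width: 71.8
gripper_force: 0.0
clock: 15.08
eef_pos: [523.3, -152.8, 185.0]
tool_rot: [-3.141, 0.004, 1.571]
force: [-1.8, 0.8, -0.6]
width: 85.3
gripper_force: 0.0
15.075 [ 523.3 -152.8  185. ] [-3.141  0.004  1.571] [ 0.55  0.53 -0.49  1.82  0.32  0.86 -0.09] 85.30078871890306
B ([319.4, 23.3], [255, 0, 139, 60, 5702]) [560.   8.  35.]
B ([277.6, 195.4], [238, 154, 80, 83, 5027]) [ 522. -153.   35.]
B ([340.6, 171.1], [329, 159, 23, 29, 310]) [ 587. -127.   35.]
B ([218.5, 209.9], [209, 195, 22, 28, 247]) [ 458. -169.   35.]
B ([205.3, 360.5], [192, 352, 31, 19, 336]) [ 432. -362.   35.]
O ([310.1, 313.9], [281, 289, 59, 51, 2302]) [ 560. -296.   35.]
O ([464.0, 405.3], [439, 384, 54, 36, 1252]) [ 764. -432.   35.]
```

The large pot is seated. Next the medium pot.

```bash
python3 -m creep '[{"dx":-0.196,"dy":-0.58,"dz":0,"rx":0,"ry":0,"rz":0,"grip":-1},{"dx":-0.196,"dy":-0.58,"dz":0,"rx":0,"ry":0,"rz":0,"grip":-1},{"dx":-0.196,"dy":-0.58,"dz":0,"rx":0,"ry":0,"rz":0,"grip":-1},{"dx":-0.196,"dy":-0.58,"dz":-0.08,"rx":0,"ry":0,"rz":0,"grip":-1},{"dx":-0.196,"dy":-0.58,"dz":-0.08,"rx":0,"ry":0,"rz":0,"grip":-1}]';python3 -m creep '[{"dx":0,"dy":0,"dz":0,"rx":0,"ry":0,"rz":0,"grip":-1},{"dx":0,"dy":0,"dz":0,"rx":0,"ry":0,"rz":0,"grip":-1},{"dx":0,"dy":0,"dz":0,"rx":0,"ry":0,"rz":0,"grip":-1},{"dx":0,"dy":0,"dz":0,"rx":0,"ry":0,"rz":0,"grip":-1},{"dx":0,"dy":0,"dz":0,"rx":0,"ry":0,"rz":0,"grip":-1}]';python3 look.py w11; python3 - <<'E'
from h import *
c=dict(np.load("w11.npz")); im=cv2.imread("pics/w11.png")[:,:,::-1]
for b in blobs(im,((105,120,25),(125,255,255)),150):
    u,v=b[1][0]+b[1][2]/2,b[1][1]+b[1][3]/2; p=ray(c,u,v,34); print(u,v,p.round(1),"dia",(ray(c,u+b[1][2]/2,v,34)-p)[0]*2)
E
```

```text
clock: 15.75
eef_pos: [437.9, -388.4, 146.7]
tool_rot: [-3.13, -0.0, 1.562]
force: [0.5, 0.8, -0.1]
width: 85.2
gripper_force: 0.0
clock: 16.38
eef_pos: [444.2, -384.2, 151.8]
tool_rot: [-3.138, 0.003, 1.572]
force: [-0.2, 0.3, 0.8]
width: 85.2
gripper_force: 0.0
16.375 [ 444.2 -384.2  151.8] [-3.138e+00  3.000e-03  1.572e+00] [ 0.95  0.63 -0.46  1.74  0.36  0.85  0.33] 85.19048696523063
B ([278.3, 206.6], [244, 173, 69, 68, 3704]) [ 443. -388.   35.]
O ([409.5, 109.1], [367, 70, 83, 79, 4884]) [ 558. -299.   35.]
O ([386.9, 220.0], [362, 193, 52, 54, 2121]) [ 548. -401.   35.]
278.5 207.0 [ 443.1 -388.8   34. ] dia 66.45658817569881
```

```bash
python3 -m creep '[{"dx":-0.003,"dy":-0.011,"dz":-0.15,"rx":0,"ry":0,"rz":0,"grip":-1},{"dx":-0.003,"dy":-0.011,"dz":-0.28,"rx":0,"ry":0,"rz":0,"grip":-1},{"dx":-0.003,"dy":-0.011,"dz":-0.335,"rx":0,"ry":0,"rz":0,"grip":-1},{"dx":-0.003,"dy":-0.011,"dz":-0.355,"rx":0,"ry":0,"rz":0,"grip":-1},{"dx":-0.003,"dy":-0.011,"dz":-0.355,"rx":0,"ry":0,"rz":0,"grip":-1}]';python3 -m creep '[{"dx":0,"dy":0,"dz":0,"rx":0,"ry":0,"rz":0,"grip":-1},{"dx":0,"dy":0,"dz":0,"rx":0,"ry":0,"rz":0,"grip":1},{"dx":0,"dy":0,"dz":0,"rx":0,"ry":0,"rz":0,"grip":1},{"dx":0,"dy":0,"dz":0,"rx":0,"ry":0,"rz":0,"grip":1},{"dx":0,"dy":0,"dz":0,"rx":0,"ry":0,"rz":0,"grip":1}]';python3 -m creep '[{"dx":0,"dy":0,"dz":0,"rx":0,"ry":0,"rz":0,"grip":1},{"dx":0,"dy":0,"dz":0,"rx":0,"ry":0,"rz":0,"grip":1},{"dx":0,"dy":0,"dz":0,"rx":0,"ry":0,"rz":0,"grip":1},{"dx":0,"dy":0,"dz":0,"rx":0,"ry":0,"rz":0,"grip":1},{"dx":0,"dy":0,"dz":0,"rx":0,"ry":0,"rz":0,"grip":1}]'
```

```text
clock: 17.05
eef_pos: [443.1, -388.8, 9.7]
tool_rot: [-3.138, 0.002, 1.571]
force: [-0.5, 0.6, 0.7]
width: 85.1
gripper_force: 0.0
clock: 17.68
eef_pos: [443.1, -389.0, 10.0]
tool_rot: [-3.138, 0.003, 1.571]
force: [-1.0, -0.3, 3.0]
width: 18.0
gripper_force: 58.6
clock: 18.3
eef_pos: [443.1, -388.9, 10.0]
tool_rot: [-3.138, 0.003, 1.571]
force: [-0.2, 0.2, 6.2]
width: 18.0
gripper_force: 58.6
```

```bash
python3 -m creep '[{"dx":0,"dy":0,"dz":0.1,"rx":0,"ry":0,"rz":0,"grip":1},{"dx":0,"dy":0,"dz":0.25,"rx":0,"ry":0,"rz":0,"grip":1},{"dx":0,"dy":0,"dz":0.4,"rx":0,"ry":0,"rz":0,"grip":1},{"dx":0.1,"dy":0.2,"dz":0.4,"rx":0,"ry":0,"rz":0,"grip":1},{"dx":0.198,"dy":0.38,"dz":0.4,"rx":0,"ry":0,"rz":0,"grip":1}]';python3 -m creep '[{"dx":0,"dy":0,"dz":0,"rx":0,"ry":0,"rz":0,"grip":1},{"dx":0,"dy":0,"dz":0,"rx":0,"ry":0,"rz":0,"grip":1},{"dx":0,"dy":0,"dz":0,"rx":0,"ry":0,"rz":0,"grip":1},{"dx":0,"dy":0,"dz":0,"rx":0,"ry":0,"rz":0,"grip":1},{"dx":0,"dy":0,"dz":0,"rx":0,"ry":0,"rz":0,"grip":1}]';python3 look.py w12; python3 - <<'E'
from h import *
c=dict(np.load("w12.npz")); im=cv2.imread("pics/w12.png")[:,:,::-1]
for b in blobs(im,((105,120,25),(125,255,255)),150):
    u,v=b[1][0]+b[1][2]/2,b[1][1]+b[1][3]/2; p=ray(c,u,v,48); print(b[1],u,v,p.round(1),"dia",(ray(c,u+b[1][2]/2,v,48)-p)[0]*2)
E
```

```text
clock: 18.92
eef_pos: [500.1, -277.5, 169.8]
tool_rot: [-3.139, 0.003, 1.568]
force: [0.9, 0.2, -2.8]
width: 18.1
gripper_force: 59.3
clock: 19.55
eef_pos: [499.7, -278.5, 169.3]
tool_rot: [-3.138, 0.002, 1.57]
force: [1.7, -0.3, -2.7]
width: 18.2
gripper_force: 59.3
19.55 [ 499.7 -278.5  169.3] [-3.138e+00  2.000e-03  1.570e+00] [ 0.76  0.59 -0.48  1.76  0.35  0.87  0.13] 18.18086162589609
B ([305.2, 57.2], [258, 4, 96, 109, 7908]) [ 523. -149.   35.]
B ([377.6, 40.3], [365, 24, 24, 39, 426]) [ 586. -135.   35.]
B ([234.3, 91.1], [222, 72, 27, 35, 426]) [ 458. -177.   35.]
B ([277.4, 252.0], [215, 201, 127, 122, 8690]) [ 497. -336.   35.]
O ([508.0, 237.0], [434, 184, 126, 122, 9088]) [ 738. -320.   35.]
O ([344.1, 212.9], [310, 186, 62, 63, 2421]) [ 566. -293.   35.]
[258, 3, 96, 110, 7987] 306.0 58.0 [ 522.3 -152.    48. ] dia 82.50136544537486
[365, 24, 24, 39, 448] 377.0 43.5 [ 582.3 -140.9   48. ] dia 20.368580418267356
[222, 72, 28, 36, 448] 236.0 90.0 [ 461.1 -177.5   48. ] dia 24.73501914911435
[215, 201, 127, 122, 8825] 278.5 262.0 [ 498.5 -342.2   48. ] dia 130.1982028964676
```

View pics/w12.png

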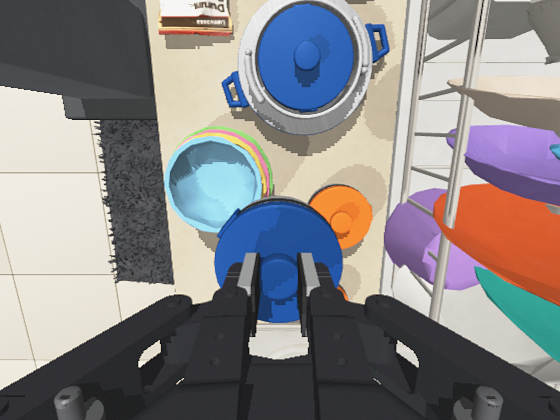

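w12 shows the large pot centred in the base at (306,58), with the medium pot held level. Now over the base.

```bash
python3 -m creep '[{"dx":0.057,"dy":0.316,"dz":0,"rx":0,"ry":0,"rz":0,"grip":1},{"dx":0.057,"dy":0.316,"dz":0,"rx":0,"ry":0,"rz":0,"grip":1},{"dx":0.057,"dy":0.316,"dz":-0.1,"rx":0,"ry":0,"rz":0,"grip":1},{"dx":0.057,"dy":0.316,"dz":-0.2,"rx":0,"ry":0,"rz":0,"grip":1},{"dx":0.057,"dy":0.316,"dz":-0.2,"rx":0,"ry":0,"rz":0,"grip":1}]';python3 -m creep '[{"dx":0,"dy":0,"dz":0,"rx":0,"ry":0,"rz":0,"grip":1},{"dx":0,"dy":0,"dz":0,"rx":0,"ry":0,"rz":0,"grip":1},{"dx":0,"dy":0,"dz":0,"rx":0,"ry":0,"rz":0,"grip":1},{"dx":0,"dy":0,"dz":0,"rx":0,"ry":0,"rz":0,"grip":1},{"dx":0,"dy":0,"dz":0,"rx":0,"ry":0,"rz":0,"grip":1}]'
```

```text
clock: 20.23
eef_pos: [520.4, -151.0, 87.3]
tool_rot: [-3.132, 0.001, 1.571]
force: [-0.5, -0.5, -1.7]
width: 18.1
gripper_force: 59.3
clock: 20.85
eef_pos: [523.1, -151.5, 89.8]
tool_rot: [-3.138, 0.002, 1.571]
force: [0.3, 0.6, -2.5]
width: 18.3
gripper_force: 59.3
```

Aligned. Lower by 31.5 mm, watching the force.

```bash
python3 -m creep '[{"dx":-0.002,"dy":-0.001,"dz":-0.02,"rx":0,"ry":0,"rz":0,"grip":1},{"dx":-0.002,"dy":-0.001,"dz":-0.04,"rx":0,"ry":0,"rz":0,"grip":1},{"dx":-0.002,"dy":-0.001,"dz":-0.06,"rx":0,"ry":0,"rz":0,"grip":1},{"dx":-0.002,"dy":-0.001,"dz":-0.075,"rx":0,"ry":0,"rz":0,"grip":1},{"dx":-0.002,"dy":-0.001,"dz":-0.075,"rx":0,"ry":0,"rz":0,"grip":1}]'
```

```text
clock: 21.48
eef_pos: [521.8, -151.6, 58.9]
tool_rot: [-3.137, 0.002, 1.571]
force: [0.2, 0.3, -0.7]
width: 18.2
gripper_force: 59.3
```

```bash
python3 -m creep '[{"dx":0,"dy":0,"dz":-0.002,"rx":0,"ry":0,"rz":0,"grip":1},{"dx":0,"dy":0,"dz":-0.002,"rx":0,"ry":0,"rz":0,"grip":1},{"dx":0,"dy":0,"dz":-0.002,"rx":0,"ry":0,"rz":0,"grip":-1},{"dx":0,"dy":0,"dz":-0.002,"rx":0,"ry":0,"rz":0,"grip":-1},{"dx":0,"dy":0,"dz":-0.002,"rx":0,"ry":0,"rz":0,"grip":-1}]';python3 -m creep '[{"dx":0,"dy":0,"dz":0.05,"rx":0,"ry":0,"rz":0,"grip":-1},{"dx":0,"dy":0,"dz":0.2,"rx":0,"ry":0,"rz":0,"grip":-1},{"dx":0,"dy":0,"dz":0.4,"rx":0,"ry":0,"rz":0,"grip":-1},{"dx":0,"dy":0,"dz":0.4,"rx":0,"ry":0,"rz":0,"grip":-1},{"dx":0,"dy":0,"dz":0.4,"rx":0,"ry":0,"rz":0,"grip":-1}]'; python3 look.py w13; python3 - <<'E'
from h import *
c=dict(np.load("w13.npz")); im=cv2.imread("pics/w13.png")[:,:,::-1]
for b in blobs(im,((105,120,25),(125,255,255)),150):
    u,v=b[1][0]+b[1][2]/2,b[1][1]+b[1][3]/2
    for z in (48,82): p=ray(c,u,v,z); print(b[1],z,p.round(1),"dia",(ray(c,u+b[1][2]/2,v,z)-p)[0]*2)
E
```

```text
clock: 22.1
eef_pos: [522.4, -151.7, 58.9]
tool_rot: [-3.139, 0.002, 1.571]
force: [-0.4, -0.2, -0.0]
width: 71.9
gripper_force: 0.0
clock: 22.72
eef_pos: [523.1, -152.0, 220.2]
tool_rot: [-3.141, 0.004, 1.571]
force: [-0.0, -0.0, -0.7]
width: 85.3
gripper_force: 0.0
22.725 [ 523.1 -152.   220.2] [-3.141  0.004  1.571] [ 0.58  0.49 -0.52  1.78  0.3   0.94 -0.07] 85.31341184376605
B ([316.6, 26.8], [255, 0, 132, 67, 6348]) [561.  16.  35.]
B ([277.8, 191.4], [242, 153, 73, 77, 4271]) [ 522. -155.   35.]
B ([335.3, 168.1], [325, 157, 20, 27, 247]) [ 588. -128.   35.]
B ([224.0, 203.4], [215, 190, 20, 25, 208]) [ 458. -169.   35.]
O ([307.6, 298.9], [281, 275, 54, 48, 1946]) [ 560. -296.   35.]
O ([378.2, 332.7], [373, 313, 15, 37, 240]) [ 656. -347.   35.]
O ([296.4, 350.7], [284, 342, 31, 16, 263]) [ 547. -376.   35.]
O ([463.9, 405.1], [440, 384, 52, 36, 1255]) [ 791. -469.   35.]
[255, 0, 133, 67, 6383] 48 [564.9   6.5  48. ] dia 131.639356243051
[255, 0, 133, 67, 6383] 82 [560.7  -2.4  82. ] dia 118.63706302418063
[242, 152, 73, 78, 4339] 48 [ 522.4 -151.9   48. ] dia 82.36997734340207
[242, 152, 73, 78, 4339] 82 [ 522.4 -145.2   82. ] dia 74.23412323094954
[325, 157, 20, 27, 259] 48 [ 585.  -128.8   48. ] dia 22.163177911074854
[325, 157, 20, 27, 259] 82 [ 578.8 -124.4   82. ] dia 19.974074696913476
[215, 190, 21, 26, 218] 48 [ 462.  -165.8   48. ] dia 23.951027295930544
[215, 190, 21, 26, 218] 82 [ 467.9 -157.7   82. ] dia 21.585334476680714
```

Seated. Now for the small pot.

```bash
python3 -m creep '[{"dx":0.15,"dy":0.7,"dz":0,"rx":0,"ry":0,"rz":0,"grip":-1},{"dx":0.15,"dy":0.7,"dz":0,"rx":0,"ry":0,"rz":0,"grip":-1},{"dx":0.15,"dy":0.7,"dz":0,"rx":0,"ry":0,"rz":0,"grip":-1},{"dx":0.15,"dy":0.7,"dz":0,"rx":0,"ry":0,"rz":0,"grip":-1},{"dx":0.15,"dy":0.7,"dz":0,"rx":0,"ry":0,"rz":0,"grip":-1}]';python3 -m creep '[{"dx":0.075,"dy":0.32,"dz":0,"rx":0,"ry":0,"rz":0,"grip":-1},{"dx":0.075,"dy":0.32,"dz":0,"rx":0,"ry":0,"rz":0,"grip":-1},{"dx":0.075,"dy":0.32,"dz":-0.1,"rx":0,"ry":0,"rz":0,"grip":-1},{"dx":0.075,"dy":0.32,"dz":-0.1,"rx":0,"ry":0,"rz":0,"grip":-1},{"dx":0.075,"dy":0.32,"dz":-0.1,"rx":0,"ry":0,"rz":0,"grip":-1}]';python3 -m creep '[{"dx":0,"dy":0,"dz":0,"rx":0,"ry":0,"rz":0,"grip":-1},{"dx":0,"dy":0,"dz":0,"rx":0,"ry":0,"rz":0,"grip":-1},{"dx":0,"dy":0,"dz":0,"rx":0,"ry":0,"rz":0,"grip":-1},{"dx":0,"dy":0,"dz":0,"rx":0,"ry":0,"rz":0,"grip":-1},{"dx":0,"dy":0,"dz":0,"rx":0,"ry":0,"rz":0,"grip":-1}]';python3 look.py w14; python3 - <<'E'
from h import *
c=dict(np.load("w14.npz")); im=cv2.imread("pics/w14.png")[:,:,::-1]
for b in blobs(im,((105,120,25),(125,255,255)),150):
    u,v=b[1][0]+b[1][2]/2,b[1][1]+b[1][3]/2; p=ray(c,u,v,28); print(b[1],p.round(1),"dia",(ray(c,u+b[1][2]/2,v,28)-p)[0]*2)
E
```

```text
clock: 23.4
eef_pos: [580.9, 132.4, 216.6]
tool_rot: [-3.135, 0.001, 1.575]
force: [0.1, -1.6, 0.0]
width: 85.4
gripper_force: 0.0
clock: 24.02
eef_pos: [612.2, 254.8, 178.3]
tool_rot: [-3.137, 0.004, 1.57]
force: [-1.1, -1.0, 0.6]
width: 85.2
gripper_force: 0.0
clock: 24.65
eef_pos: [612.1, 256.2, 178.8]
tool_rot: [-3.138, 0.002, 1.571]
force: [-0.4, 0.6, 1.3]
width: 85.3
gripper_force: 0.0
24.65 [612.1 256.2 178.8] [-3.138e+00  2.000e-03  1.571e+00] [-0.17  0.71 -0.48  1.49  0.36  1.04 -0.74] 85.30641852228666
B ([29.9, 101.0], [7, 71, 50, 54, 553]) [372. 350.  35.]
B ([525.7, 179.5], [482, 143, 78, 80, 4928]) [864. 274.  35.]
B ([289.0, 194.5], [265, 171, 49, 48, 1817]) [622. 259.  35.]
B ([234.6, 339.9], [186, 312, 101, 59, 3548]) [559.  82.  35.]
[7, 70, 51, 56, 632] [369.8 353.1  28. ] dia 50.09350472506276
[60, 75, 25, 27, 156] [410.6 361.8  28. ] dia 24.349127161699812
[482, 143, 78, 80, 4950] [865.  269.6  28. ] dia 81.48103034434189
[265, 171, 49, 48, 1828] [622.6 256.5  28. ] dia 52.000638026321894
[186, 312, 102, 60, 3594] [560.4  73.3  28. ] dia 124.6066786309841
```

View pics/w14.png

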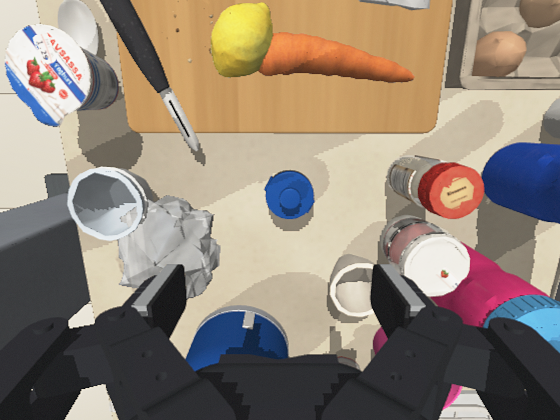

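w14 shows the small pot at (289,195) with clear space round it.

```bash
python3 -m creep '[{"dx":0.026,"dy":0,"dz":-0.15,"rx":0,"ry":0,"rz":0,"grip":-1},{"dx":0.026,"dy":0,"dz":-0.3,"rx":0,"ry":0,"rz":0,"grip":-1},{"dx":0.026,"dy":0,"dz":-0.41,"rx":0,"ry":0,"rz":0,"grip":-1},{"dx":0.026,"dy":0,"dz":-0.435,"rx":0,"ry":0,"rz":0,"grip":-1},{"dx":0.026,"dy":0,"dz":-0.435,"rx":0,"ry":0,"rz":0,"grip":-1}]';python3 -m creep '[{"dx":0,"dy":0,"dz":0,"rx":0,"ry":0,"rz":0,"grip":-1},{"dx":0,"dy":0,"dz":0,"rx":0,"ry":0,"rz":0,"grip":1},{"dx":0,"dy":0,"dz":0,"rx":0,"ry":0,"rz":0,"grip":1},{"dx":0,"dy":0,"dz":0,"rx":0,"ry":0,"rz":0,"grip":1},{"dx":0,"dy":0,"dz":0,"rx":0,"ry":0,"rz":0,"grip":1}]';python3 -m creep '[{"dx":0,"dy":0,"dz":0,"rx":0,"ry":0,"rz":0,"grip":1},{"dx":0,"dy":0,"dz":0,"rx":0,"ry":0,"rz":0,"grip":1},{"dx":0,"dy":0,"dz":0,"rx":0,"ry":0,"rz":0,"grip":1},{"dx":0,"dy":0,"dz":0,"rx":0,"ry":0,"rz":0,"grip":1},{"dx":0,"dy":0,"dz":0,"rx":0,"ry":0,"rz":0,"grip":1}]'
```

```text
clock: 25.32
eef_pos: [622.9, 256.8, 5.2]
tool_rot: [-3.138, 0.002, 1.571]
force: [-0.0, 0.5, -0.3]
width: 85.4
gripper_force: 0.0
clock: 25.95
eef_pos: [622.8, 256.3, 5.2]
tool_rot: [-3.139, 0.002, 1.571]
force: [0.2, -0.3, 2.2]
width: 18.2
gripper_force: 58.6
clock: 26.58
eef_pos: [622.8, 256.3, 5.2]
tool_rot: [-3.139, 0.002, 1.571]
force: [-0.3, -0.2, 5.9]
width: 18.1
gripper_force: 58.7
```

```bash
python3 -m creep '[{"dx":0,"dy":0,"dz":0.1,"rx":0,"ry":0,"rz":0,"grip":1},{"dx":0,"dy":0,"dz":0.25,"rx":0,"ry":0,"rz":0,"grip":1},{"dx":0,"dy":0,"dz":0.4,"rx":0,"ry":0,"rz":0,"grip":1},{"dx":0,"dy":0,"dz":0.5,"rx":0,"ry":0,"rz":0,"grip":1},{"dx":0,"dy":0,"dz":0.5,"rx":0,"ry":0,"rz":0,"grip":1}]';python3 -m creep '[{"dx":-0.15,"dy":-0.6,"dz":0,"rx":0,"ry":0,"rz":0,"grip":1},{"dx":-0.15,"dy":-0.6,"dz":0,"rx":0,"ry":0,"rz":0,"grip":1},{"dx":-0.15,"dy":-0.6,"dz":0,"rx":0,"ry":0,"rz":0,"grip":1},{"dx":-0.15,"dy":-0.6,"dz":0,"rx":0,"ry":0,"rz":0,"grip":1},{"dx":-0.15,"dy":-0.6,"dz":0,"rx":0,"ry":0,"rz":0,"grip":1}]';python3 -m creep '[{"dx":-0.101,"dy":-0.42,"dz":0,"rx":0,"ry":0,"rz":0,"grip":1},{"dx":-0.101,"dy":-0.42,"dz":0,"rx":0,"ry":0,"rz":0,"grip":1},{"dx":-0.101,"dy":-0.42,"dz":0,"rx":0,"ry":0,"rz":0,"grip":1},{"dx":-0.101,"dy":-0.42,"dz":0,"rx":0,"ry":0,"rz":0,"grip":1},{"dx":-0.101,"dy":-0.42,"dz":0,"rx":0,"ry":0,"rz":0,"grip":1}]'
```

```text
clock: 27.2
eef_pos: [624.4, 257.6, 208.2]
tool_rot: [3.139, -0.001, 1.571]
force: [0.1, 0.5, -1.5]
width: 18.0
gripper_force: 59.0
clock: 27.82
eef_pos: [560.0, 8.4, 202.4]
tool_rot: [-3.133, 0.007, 1.561]
force: [-0.2, 0.8, -1.0]
width: 17.5
gripper_force: 59.1
clock: 28.45
eef_pos: [521.9, -150.3, 203.7]
tool_rot: [-3.137, 0.0, 1.572]
force: [0.4, 0.4, -1.3]
width: 18.0
gripper_force: 59.1
```

```bash
python3 -m creep '[{"dx":0,"dy":0,"dz":-0.1,"rx":0,"ry":0,"rz":0,"grip":1},{"dx":0,"dy":0,"dz":-0.2,"rx":0,"ry":0,"rz":0,"grip":1},{"dx":0,"dy":0,"dz":-0.21,"rx":0,"ry":0,"rz":0,"grip":1},{"dx":0,"dy":0,"dz":-0.21,"rx":0,"ry":0,"rz":0,"grip":1},{"dx":0,"dy":0,"dz":-0.21,"rx":0,"ry":0,"rz":0,"grip":1}]'
```

```text
clock: 29.08
eef_pos: [523.6, -151.3, 122.2]
tool_rot: [-3.141, 0.003, 1.572]
force: [0.7, 0.0, -2.3]
width: 17.9
gripper_force: 59.1
```

```bash
python3 -m creep '[{"dx":-0.002,"dy":0,"dz":-0.02,"rx":0,"ry":0,"rz":0,"grip":1},{"dx":-0.002,"dy":0,"dz":-0.04,"rx":0,"ry":0,"rz":0,"grip":1},{"dx":-0.002,"dy":0,"dz":-0.06,"rx":0,"ry":0,"rz":0,"grip":1},{"dx":-0.002,"dy":0,"dz":-0.08,"rx":0,"ry":0,"rz":0,"grip":1},{"dx":-0.002,"dy":0,"dz":-0.08,"rx":0,"ry":0,"rz":0,"grip":1}]'
```

```text
clock: 29.7
eef_pos: [521.0, -151.6, 88.0]
tool_rot: [-3.137, 0.002, 1.571]
force: [-0.8, 0.0, -0.5]
width: 18.2
gripper_force: 59.1
```

```bash
python3 -m creep '[{"dx":0,"dy":0,"dz":-0.002,"rx":0,"ry":0,"rz":0,"grip":1},{"dx":0,"dy":0,"dz":-0.002,"rx":0,"ry":0,"rz":0,"grip":1},{"dx":0,"dy":0,"dz":-0.002,"rx":0,"ry":0,"rz":0,"grip":-1},{"dx":0,"dy":0,"dz":-0.002,"rx":0,"ry":0,"rz":0,"grip":-1},{"dx":0,"dy":0,"dz":-0.002,"rx":0,"ry":0,"rz":0,"grip":-1}]';python3 -m creep '[{"dx":0,"dy":0,"dz":0.05,"rx":0,"ry":0,"rz":0,"grip":-1},{"dx":0,"dy":0,"dz":0.2,"rx":0,"ry":0,"rz":0,"grip":-1},{"dx":0,"dy":0,"dz":0.35,"rx":0,"ry":0,"rz":0,"grip":-1},{"dx":0,"dy":0.1,"dz":0.4,"rx":0,"ry":0,"rz":0,"grip":-1},{"dx":0,"dy":0.1,"dz":0.4,"rx":0,"ry":0,"rz":0,"grip":-1}]';python3 -m creep '[{"dx":0,"dy":0,"dz":0,"rx":0,"ry":0,"rz":0,"grip":-1},{"dx":0,"dy":0,"dz":0,"rx":0,"ry":0,"rz":0,"grip":-1},{"dx":0,"dy":0,"dz":0,"rx":0,"ry":0,"rz":0,"grip":-1},{"dx":0,"dy":0,"dz":0,"rx":0,"ry":0,"rz":0,"grip":-1},{"dx":0,"dy":0,"dz":0,"rx":0,"ry":0,"rz":0,"grip":-1}]'; python3 look.py w15; python3 - <<'E'
from h import *
c=dict(np.load("w15.npz")); im=cv2.imread("pics/w15.png")[:,:,::-1]
E=[b[0] for b in blobs(im,((105,120,25),(125,255,255)),100)]; print(E)
m=mask(im,(0,0,165),(180,70,255)); m[:,:200]=0;m[:,420:]=0;m[170:]=0
n,l,s,ce=cv2.connectedComponentsWithStats(m)
for i in range(1,n):
    if 300<s[i,4]<3000:
        P=np.array([ray(c,*q,132) for q in cv2.boxPoints(cv2.minAreaRect(np.argwhere(l==i)[:,::-1].astype(np.float32)))]); print(s[i],P.round(1).tolist(),P.mean(0).round(1))
E
```

```text
clock: 30.32
eef_pos: [521.5, -151.8, 88.1]
tool_rot: [-3.138, 0.002, 1.571]
force: [0.0, -0.7, 0.8]
width: 71.7
gripper_force: 0.0
clock: 30.95
eef_pos: [522.9, -108.1, 250.5]
tool_rot: [3.14, 0.002, 1.576]
force: [-0.3, -0.7, -0.4]
width: 85.5
gripper_force: 0.0
clock: 31.58
eef_pos: [521.3, -111.9, 247.7]
tool_rot: [-3.138, 0.002, 1.571]
force: [0.8, -0.3, -0.2]
width: 85.4
gripper_force: 0.0
31.575 [ 521.3 -111.9  247.7] [-3.138e+00  2.000e-03  1.571e+00] [ 0.54  0.45 -0.56  1.77  0.28  1.   -0.13] 85.36284134850389
B ([318.0, 48.4], [258, 0, 126, 107, 10025]) [564.  43.  35.]
B ([279.8, 221.0], [248, 184, 65, 74, 3451]) [ 522. -159.   35.]
B ([331.9, 195.8], [323, 186, 18, 24, 204]) [ 587. -126.   35.]
O ([306.9, 314.1], [283, 293, 49, 43, 1618]) [ 560. -296.   35.]
O ([373.5, 341.0], [365, 316, 23, 46, 376]) [ 658. -341.   35.]
O ([463.7, 405.1], [439, 384, 53, 36, 1249]) [ 807. -457.   35.]
[[318.1, 48.4], [279.9, 220.8], [331.9, 195.8], [230.7, 227.1]]
[312   0  28  55 856] [[546.2, 18.8, 132.0], [556.2, 58.8, 132.0], [569.0, 56.0, 132.0], [559.6, 15.8, 132.0]] [557.7  37.3 132. ]
```

View pics/w15.png

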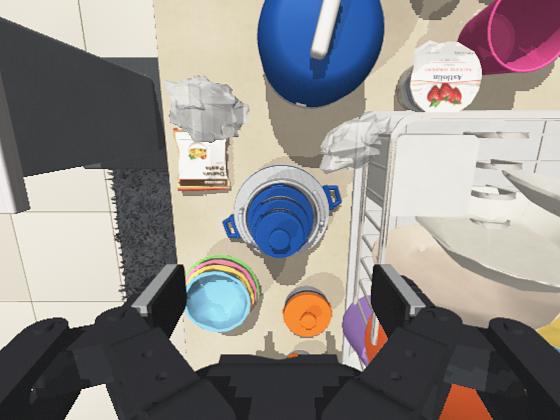

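w15 shows the nested stack at (280,221), ears at (332,196) and (231,227), and the cover's bar at about (325,25). Next go above the cover and align with the bar.

```bash
python3 -m creep '[{"dx":0.096,"dy":0.393,"dz":-0.05,"rx":0,"ry":0,"rz":-0.036,"grip":-1},{"dx":0.096,"dy":0.393,"dz":-0.05,"rx":0,"ry":0,"rz":-0.036,"grip":-1},{"dx":0.096,"dy":0.393,"dz":-0.05,"rx":0,"ry":0,"rz":-0.036,"grip":-1},{"dx":0.096,"dy":0.393,"dz":-0.05,"rx":0,"ry":0,"rz":-0.036,"grip":-1},{"dx":0.096,"dy":0.393,"dz":-0.05,"rx":0,"ry":0,"rz":-0.036,"grip":-1}]';python3 -m creep '[{"dx":0,"dy":0,"dz":0,"rx":0,"ry":0,"rz":0,"grip":-1},{"dx":0,"dy":0,"dz":0,"rx":0,"ry":0,"rz":0,"grip":-1},{"dx":0,"dy":0,"dz":0,"rx":0,"ry":0,"rz":0,"grip":-1},{"dx":0,"dy":0,"dz":0,"rx":0,"ry":0,"rz":0,"grip":-1},{"dx":0,"dy":0,"dz":0,"rx":0,"ry":0,"rz":0,"grip":-1}]'; python3 look.py w16; python3 - <<'E'
from h import *
c=dict(np.load("w15.npz"))
for z in (30,35): a,b=ray(c,331.9,195.8,z),ray(c,230.7,227.1,z); print("base",(a+b)/2,np.degrees(np.arctan2(*(a-b)[1::-1])))
c=dict(np.load("w16.npz")); im=cv2.imread("pics/w16.png")[:,:,::-1]
m=mask(im,(0,0,215),(180,70,255)); m[:,:200]=0;m[:,370:]=0;m[300:]=0
n,l,s,ce=cv2.connectedComponentsWithStats(m)
for i in range(1,n):
    if 300<s[i,4]<4000:
        r=cv2.minAreaRect(np.argwhere(l==i)[:,::-1].astype(np.float32));P=np.array([ray(c,*q,132) for q in cv2.boxPoints(r)]); print(s[i],r,P.round(1).tolist(),P.mean(0).round(1))
b=max(blobs(im,BLUE),key=lambda b:b[1][4]); print(ray(c,b[1][0]+b[1][2]/2,b[1][1]+b[1][3]/2,80))
E
```

```text
clock: 32.25
eef_pos: [559.6, 44.5, 227.7]
tool_rot: [-3.138, 0.003, 1.344]
force: [-0.2, -0.5, -0.8]
width: 85.4
gripper_force: 0.0
clock: 32.88
eef_pos: [559.7, 45.4, 227.9]
tool_rot: [-3.138, 0.002, 1.345]
force: [-0.0, 0.1, 1.2]
width: 85.5
gripper_force: 0.0
32.875 [559.7  45.4 227.9] [-3.138e+00  2.000e-03  1.345e+00] [ 0.2   0.51 -0.5   1.72  0.29  0.99 -0.64] 85.52141686391258
B ([280.2, 192.0], [223, 135, 115, 117, 9491]) [559.  40.  35.]
B ([328.6, 300.7], [318, 291, 21, 22, 212]) [ 589. -117.   35.]
B ([284.2, 331.7], [255, 309, 61, 48, 1574]) [ 522. -150.   35.]
base [ 522.52420701 -147.74371247   30.        ] 17.81861219017819
base [ 522.50229552 -146.41261438   35.        ] 17.818612190178186
[200  16  21  48 624] ((210.0, 39.5), (47.0, 20.0), 90.0) [[534.2, 205.5, 132.0], [549.0, 202.1, 132.0], [540.1, 170.7, 132.0], [524.7, 174.2, 132.0]] [537.  188.1 132. ]
[ 339  144   31   78 1354] ((354.25103759765625, 182.46327209472656), (29.340253829956055, 77.76049041748047), 1.6846843957901) [[608.7, 21.6, 132.0], [622.4, 88.5, 132.0], [646.3, 82.3, 132.0], [634.3, 14.9, 132.0]] [627.9  51.8 132. ]
[274 176  13  61 742] ((280.0, 206.0), (60.0, 12.0), 90.0) [[561.3, 74.1, 132.0], [571.4, 71.7, 132.0], [559.5, 18.0, 132.0], [548.8, 20.5, 132.0]] [560.2  46.1 132. ]
[339 217  31  20 322] ((354.0, 226.5), (19.0, 30.0), 90.0) [[609.8, 25.1, 132.0], [636.0, 19.1, 132.0], [633.4, 1.1, 132.0], [606.7, 7.3, 132.0]] [621.5  13.1 132. ]
[200 277  25  23 390] ((210.176513671875, 288.7059020996094), (20.858062744140625, 24.73863410949707), 75.96376037597656) [[465.3, -7.7, 132.0], [489.4, -6.7, 132.0], [488.3, -28.6, 132.0], [463.7, -29.7, 132.0]] [476.7 -18.2 132. ]
[561.1909005   47.33533686  80.        ]
```

View pics/w16.png

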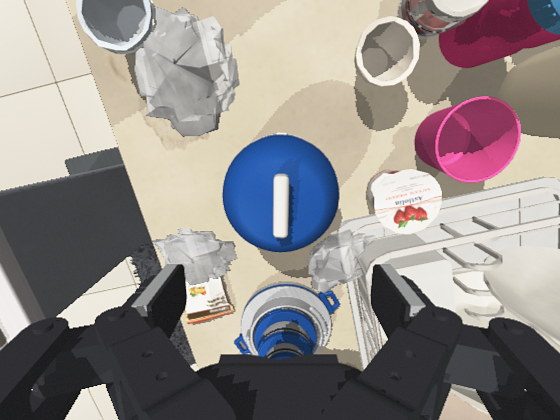

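w16 shows the bar exactly vertical in the picture at (280,206), so the yaw is right. Comparing views, the ears lie at z of about 15, so the base is at (522.2,-152), yaw 17.8 deg. The bar is at 77.5 deg, 60 deg anticlockwise of the ears. Grasp it.

```bash
python3 -m creep '[{"dx":0.001,"dy":0.002,"dz":-0.12,"rx":0,"ry":0,"rz":0,"grip":-1},{"dx":0.001,"dy":0.002,"dz":-0.24,"rx":0,"ry":0,"rz":0,"grip":-1},{"dx":0.001,"dy":0.002,"dz":-0.31,"rx":0,"ry":0,"rz":0,"grip":-1},{"dx":0.001,"dy":0.002,"dz":-0.335,"rx":0,"ry":0,"rz":0,"grip":-1},{"dx":0.001,"dy":0.002,"dz":-0.335,"rx":0,"ry":0,"rz":0,"grip":-1}]';python3 -m creep '[{"dx":0,"dy":0,"dz":0,"rx":0,"ry":0,"rz":0,"grip":-1},{"dx":0,"dy":0,"dz":0,"rx":0,"ry":0,"rz":0,"grip":1},{"dx":0,"dy":0,"dz":0,"rx":0,"ry":0,"rz":0,"grip":1},{"dx":0,"dy":0,"dz":0,"rx":0,"ry":0,"rz":0,"grip":1},{"dx":0,"dy":0,"dz":0,"rx":0,"ry":0,"rz":0,"grip":1}]';python3 -m creep '[{"dx":0,"dy":0,"dz":0,"rx":0,"ry":0,"rz":0,"grip":1},{"dx":0,"dy":0,"dz":0,"rx":0,"ry":0,"rz":0,"grip":1},{"dx":0,"dy":0,"dz":0,"rx":0,"ry":0,"rz":0,"grip":1},{"dx":0,"dy":0,"dz":0,"rx":0,"ry":0,"rz":0,"grip":1},{"dx":0,"dy":0,"dz":0,"rx":0,"ry":0,"rz":0,"grip":1}]'
```

```text
clock: 33.55
eef_pos: [560.3, 46.4, 93.9]
tool_rot: [-3.138, 0.002, 1.345]
force: [0.4, 0.2, 0.9]
width: 85.6
gripper_force: 0.0
clock: 34.17
eef_pos: [560.5, 46.3, 94.1]
tool_rot: [-3.139, 0.002, 1.345]
force: [2.3, 0.0, -2.1]
width: 12.4
gripper_force: 38.1
clock: 34.8
eef_pos: [560.5, 46.3, 94.0]
tool_rot: [-3.139, 0.002, 1.345]
force: [1.3, 1.3, 1.1]
width: 12.1
gripper_force: 61.8
```

```bash
python3 -m creep '[{"dx":0,"dy":0,"dz":0.1,"rx":0,"ry":0,"rz":0,"grip":1},{"dx":0,"dy":0,"dz":0.22,"rx":0,"ry":0,"rz":0,"grip":1},{"dx":0,"dy":0,"dz":0.34,"rx":0,"ry":0,"rz":0,"grip":1},{"dx":0,"dy":0,"dz":0.375,"rx":0,"ry":0,"rz":0,"grip":1},{"dx":0,"dy":0,"dz":0.375,"rx":0,"ry":0,"rz":0,"grip":1}]';python3 -m creep '[{"dx":-0.03,"dy":-0.12,"dz":0,"rx":0,"ry":0,"rz":0.01,"grip":1},{"dx":-0.06,"dy":-0.25,"dz":0,"rx":0,"ry":0,"rz":0.02,"grip":1},{"dx":-0.09,"dy":-0.38,"dz":0,"rx":0,"ry":0,"rz":0.028,"grip":1},{"dx":-0.0955,"dy":-0.47,"dz":0,"rx":0,"ry":0,"rz":0.028,"grip":1},{"dx":-0.0955,"dy":-0.496,"dz":0,"rx":0,"ry":0,"rz":0.028,"grip":1}]';python3 -m creep '[{"dx":0,"dy":0,"dz":0,"rx":0,"ry":0,"rz":0,"grip":1},{"dx":0,"dy":0,"dz":0,"rx":0,"ry":0,"rz":0,"grip":1},{"dx":0,"dy":0,"dz":0,"rx":0,"ry":0,"rz":0,"grip":1},{"dx":0,"dy":0,"dz":0,"rx":0,"ry":0,"rz":0,"grip":1},{"dx":0,"dy":0,"dz":0,"rx":0,"ry":0,"rz":0,"grip":1}]'
```

```text
clock: 35.42
eef_pos: [559.5, 46.0, 243.4]
tool_rot: [-3.137, 0.003, 1.345]
force: [0.2, -0.5, -3.8]
width: 11.7
gripper_force: 61.3
clock: 36.05
eef_pos: [519.4, -155.4, 241.0]
tool_rot: [-3.132, 0.003, 1.516]
force: [-0.1, 0.2, -1.8]
width: 12.2
gripper_force: 61.3
clock: 36.67
eef_pos: [522.0, -151.7, 244.0]
tool_rot: [-3.138, 0.002, 1.521]
force: [-0.4, -0.1, -2.3]
width: 12.1
gripper_force: 61.3
```

```bash
python3 -m creep '[{"dx":0,"dy":0,"dz":-0.06,"rx":0,"ry":0,"rz":0,"grip":1},{"dx":0,"dy":0,"dz":-0.12,"rx":0,"ry":0,"rz":0,"grip":1},{"dx":0,"dy":0,"dz":-0.18,"rx":0,"ry":0,"rz":0,"grip":1},{"dx":0,"dy":0,"dz":-0.24,"rx":0,"ry":0,"rz":0,"grip":1},{"dx":0,"dy":0,"dz":-0.24,"rx":0,"ry":0,"rz":0,"grip":1}]';python3 -m creep '[{"dx":0,"dy":0,"dz":-0.01,"rx":0,"ry":0,"rz":0,"grip":1},{"dx":0,"dy":0,"dz":-0.025,"rx":0,"ry":0,"rz":0,"grip":1},{"dx":0,"dy":0,"dz":-0.04,"rx":0,"ry":0,"rz":0,"grip":1},{"dx":0,"dy":0,"dz":-0.055,"rx":0,"ry":0,"rz":0,"grip":1},{"dx":0,"dy":0,"dz":-0.055,"rx":0,"ry":0,"rz":0,"grip":1}]'
```

```text
clock: 37.3
eef_pos: [520.5, -151.9, 146.5]
tool_rot: [-3.134, 0.002, 1.521]
force: [-1.0, 0.1, -2.2]
width: 11.8
gripper_force: 61.3
clock: 37.92
eef_pos: [521.5, -152.1, 125.4]
tool_rot: [-3.137, 0.002, 1.521]
force: [-1.2, -0.1, -2.8]
width: 11.9
gripper_force: 61.3
```

```bash
python3 -m creep '[{"dx":0,"dy":0,"dz":-0.008,"rx":0,"ry":0,"rz":0,"grip":1},{"dx":0,"dy":0,"dz":-0.016,"rx":0,"ry":0,"rz":0,"grip":1},{"dx":0,"dy":0,"dz":-0.023,"rx":0,"ry":0,"rz":0,"grip":1},{"dx":0,"dy":0,"dz":-0.023,"rx":0,"ry":0,"rz":0,"grip":1},{"dx":0,"dy":0,"dz":-0.023,"rx":0,"ry":0,"rz":0,"grip":1}]'
```

```text
clock: 38.55
eef_pos: [522.0, -152.1, 116.7]
tool_rot: [-3.138, 0.002, 1.521]
force: [0.6, 1.2, -3.5]
width: 11.5
gripper_force: 61.3
```

```bash
python3 -m creep '[{"dx":0,"dy":0,"dz":-0.001,"rx":0,"ry":0,"rz":0,"grip":1},{"dx":0,"dy":0,"dz":-0.003,"rx":0,"ry":0,"rz":0,"grip":1},{"dx":0,"dy":0,"dz":-0.003,"rx":0,"ry":0,"rz":0,"grip":1},{"dx":0,"dy":0,"dz":-0.003,"rx":0,"ry":0,"rz":0,"grip":1},{"dx":0,"dy":0,"dz":-0.003,"rx":0,"ry":0,"rz":0,"grip":1}]'
```

```text
clock: 39.17
eef_pos: [522.6, -152.2, 115.9]
tool_rot: [-3.139, 0.002, 1.521]
force: [1.9, -0.2, 1.8]
width: 12.0
gripper_force: 61.8
```

The rim rests on the shoulder. Turn clockwise in steps.

```bash
python3 -m creep '[{"dx":0,"dy":0,"dz":0,"rx":0,"ry":0,"rz":-0.025,"grip":1},{"dx":0,"dy":0,"dz":0,"rx":0,"ry":0,"rz":-0.05,"grip":1},{"dx":0,"dy":0,"dz":0,"rx":0,"ry":0,"rz":-0.075,"grip":1},{"dx":0,"dy":0,"dz":0,"rx":0,"ry":0,"rz":-0.1,"grip":1},{"dx":0,"dy":0,"dz":0,"rx":0,"ry":0,"rz":-0.12,"grip":1}]'
python3 -c "
from h import *
s=ctrl.read_state();print(s['qpos'].round(2),s['torque'])"
```

```text
clock: 39.8
eef_pos: [521.9, -151.7, 115.8]
tool_rot: [-3.138, 0.002, 0.763]
force: [0.1, 1.3, 2.1]
width: 11.9
gripper_force: 61.9
[ 0.4   0.6  -0.25  1.89  0.22  0.68 -0.79] [0.14720372 0.03875164 0.1139163 ]
```

```bash
python3 -m creep '[{"dx":0,"dy":0,"dz":0,"rx":0,"ry":0,"rz":-0.02,"grip":1},{"dx":0,"dy":0,"dz":0,"rx":0,"ry":0,"rz":-0.04,"grip":1},{"dx":0,"dy":0,"dz":0,"rx":0,"ry":0,"rz":-0.06,"grip":1},{"dx":0,"dy":0,"dz":0,"rx":0,"ry":0,"rz":-0.074,"grip":1},{"dx":0,"dy":0,"dz":0,"rx":0,"ry":0,"rz":-0.074,"grip":1}]'
python3 -c "
from h import *
s=ctrl.read_state();print(s['qpos'].round(2),s['torque'])"; python3 look.py w17; python3 - <<'E'
from h import *
c=dict(np.load("w17.npz")); im=cv2.imread("pics/w17.png")[:,:,::-1]
for b in blobs(im,((105,120,25),(125,255,255)),80): print(b[0],b[1],ray(c,*b[0],15).round(1))
E
```

```text
clock: 40.42
eef_pos: [521.9, -151.6, 115.7]
tool_rot: [-3.138, 0.002, 0.303]
force: [-1.2, 1.7, 3.3]
width: 12.3
gripper_force: 62.1
[ 0.31  0.6  -0.12  1.89  0.1   0.66 -1.14] [ 0.24956567  0.05932864 -0.14656501]
40.425 [ 521.9 -151.6  115.7] [-3.138e+00  2.000e-03  3.030e-01] [ 0.31  0.6  -0.12  1.89  0.1   0.66 -1.14] 12.253792357820254
B ([279.3, 122.6], [260, 110, 39, 25, 603]) [ 591. -131.   35.]
B ([278.3, 216.3], [182, 139, 194, 165, 20756]) [ 518. -153.   35.]
B ([278.6, 330.5], [264, 321, 30, 14, 204]) [ 411. -186.   35.]
O ([537.7, 99.0], [497, 71, 63, 53, 1694]) [ 666. -314.   35.]
O ([541.2, 140.6], [511, 125, 49, 30, 456]) [ 639. -332.   35.]
O ([457.5, 216.6], [418, 176, 80, 81, 4853]) [ 563. -297.   35.]
O ([544.5, 260.2], [528, 232, 32, 53, 1177]) [ 550. -388.   35.]
[279.1, 122.3] [260, 110, 40, 25, 645] [ 591.1 -130.4   15. ]
[278.4, 216.4] [181, 139, 195, 165, 20911] [ 512.3 -154.4   15. ]
[278.8, 330.3] [263, 318, 31, 18, 228] [ 397.2 -190.8   15. ]
```

The ear lies on the tool's axis, in column 279, so the bar is in line with the ears. Release and rise.

```bash
python3 -m creep '[{"dx":0,"dy":0,"dz":0,"rx":0,"ry":0,"rz":0,"grip":-1},{"dx":0,"dy":0,"dz":0,"rx":0,"ry":0,"rz":0,"grip":-1},{"dx":0,"dy":0,"dz":0,"rx":0,"ry":0,"rz":0,"grip":-1},{"dx":0,"dy":0,"dz":0,"rx":0,"ry":0,"rz":0,"grip":-1},{"dx":0,"dy":0,"dz":0,"rx":0,"ry":0,"rz":0,"grip":-1}]';python3 -m creep '[{"dx":0,"dy":0,"dz":0.05,"rx":0,"ry":0,"rz":0,"grip":-1},{"dx":0,"dy":0,"dz":0.15,"rx":0,"ry":0,"rz":0,"grip":-1},{"dx":0,"dy":0,"dz":0.25,"rx":0,"ry":0,"rz":0,"grip":-1},{"dx":0,"dy":0,"dz":0.3,"rx":0,"ry":0,"rz":0,"grip":-1},{"dx":0,"dy":0,"dz":0.3,"rx":0,"ry":0,"rz":0,"grip":-1}]';python3 -m creep '[{"dx":0,"dy":0,"dz":0,"rx":0,"ry":0,"rz":0,"grip":-1},{"dx":0,"dy":0,"dz":0,"rx":0,"ry":0,"rz":0,"grip":-1},{"dx":0,"dy":0,"dz":0,"rx":0,"ry":0,"rz":0,"grip":-1},{"dx":0,"dy":0,"dz":0,"rx":0,"ry":0,"rz":0,"grip":-1},{"dx":0,"dy":0,"dz":0,"rx":0,"ry":0,"rz":0,"grip":-1}]'; python3 look.py w18; python3 - <<'E'
from h import *
c=dict(np.load("w18.npz")); im=cv2.imread("pics/w18.png")[:,:,::-1]
m=mask(im,(0,0,215),(180,70,255)); m[:,:220]=0;m[:,340:]=0;m[300:]=0
n,l,s,ce=cv2.connectedComponentsWithStats(m)
for i in range(1,n):
    if 300<s[i,4]<4000:
        P=np.array([ray(c,*q,154) for q in cv2.boxPoints(cv2.minAreaRect(np.argwhere(l==i)[:,::-1].astype(np.float32)))]); print("white",s[i],P.round(1).tolist(),P.mean(0).round(1))
for b in blobs(im,((105,120,25),(125,255,255)),80): print(b[0],b[1],ray(c,*b[0],15).round(1))
sd=get_image("side")[130:260,200:370,::-1]
cv2.imwrite("pics/fin.png",cv2.hconcat([cv2.resize(sd,(400,306)),cv2.resize(im[90:396,80:480,::-1],(400,306))]))
E
```

```text
clock: 41.1
eef_pos: [521.9, -152.2, 115.4]
tool_rot: [-3.138, 0.002, 0.302]
force: [0.9, 0.6, 0.3]
width: 85.8
gripper_force: 0.0
clock: 41.72
eef_pos: [523.0, -152.4, 236.9]
tool_rot: [-3.14, -0.001, 0.302]
force: [0.3, 0.3, 0.0]
width: 85.4
gripper_force: 0.0
clock: 42.35
eef_pos: [521.9, -152.1, 235.3]
tool_rot: [-3.138, 0.003, 0.302]
force: [-0.6, -0.8, 0.4]
width: 85.3
gripper_force: 0.0
42.35 [ 521.9 -152.1  235.3] [-3.138e+00  3.000e-03  3.020e-01] [ 0.33  0.44 -0.14  1.77  0.07  0.94 -1.11] 85.28696373420917
B ([278.8, 124.0], [266, 116, 27, 17, 278]) [ 591. -131.   35.]
B ([278.4, 195.3], [218, 136, 121, 122, 10357]) [ 511. -155.   35.]
O ([504.3, 80.2], [421, 0, 139, 149, 13797]) [ 710. -355.   35.]
O ([403.0, 190.3], [376, 162, 55, 57, 2390]) [ 562. -298.   35.]
O ([474.7, 219.6], [453, 201, 43, 39, 1206]) [ 554. -398.   35.]
white [251  82  89  36 565] [[608.2, -102.5, 154.0], [612.5, -102.8, 154.0], [612.5, -174.4, 154.0], [608.1, -174.5, 154.0]] [ 610.3 -138.5  154. ]
white [306 109  34  36 755] [[587.9, -147.8, 154.0], [606.8, -148.0, 154.0], [606.7, -181.2, 154.0], [587.6, -181.6, 154.0]] [ 597.2 -164.7  154. ]
white [271 181  13  63 802] [[544.5, -138.5, 154.0], [547.5, -148.0, 154.0], [495.7, -164.3, 154.0], [492.6, -154.4, 154.0]] [ 520.1 -151.3  154. ]
white [ 220  248   93   50 2050] [[452.6, -117.7, 154.0], [486.0, -117.6, 154.0], [486.8, -202.7, 154.0], [452.6, -205.6, 154.0]] [ 469.5 -160.9  154. ]
[278.8, 124.1] [266, 116, 27, 17, 297] [ 591.1 -130.5   15. ]
[278.5, 195.2] [218, 136, 122, 122, 10438] [ 507.  -156.4   15. ]
```

```bash
ls pics
```

```text
c3.png
c5.png
c67.png
fin.png
p9.png
s1.png
scene0.png
sd5.png
side0.png
w1.png
w10.png
w11.png
w12.png
w13.png
w14.png
w15.png
w16.png
w17.png
w18.png
w2.png
w3.png
w4.png
w4v.png
w5.png
w6.png
w7.png
w8.png
wrist0.png
```

The measured bar angle is 17.4 deg against 17.3 deg for the ear. The bar is centred at (520,-151), and its apparent length fits a seated height. Hand in.

```bash
python3 -c "
from cell import ctrl
print(ctrl.finish_job())"
```

```text
the job is handed in; nothing more can be done
None
```

I handed the job in at 42 s: by my measurements the three blue pots are stacked in the base and the cover is on and turned to within about 1° of the ears, but no verdict came back; I also viewed 17 pictures, over the limit of 14.

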